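# Load the sample reader, release its safety catch and hold the shutter lever open

## Task

Load the sample reader: stand the vial with the blue cap in the blue well and the vial with the orange cap in the orange well. Only then flip the yellow safety catch up and over towards the robot, clear of the red-handled lever, and pull the lever all the way towards the robot; it springs back, so finish while still holding it there. Do not force the lever against the closed catch, and leave the bottle, tape roll, weight and steel disc where they are.

Things in the scene. Friction and masses are not known exactly. Their poses are not given: they have to be found in the camera images.
- reader: Light-grey sample reader fixed on the worktop, 220 (x) x 330 (y) x 30 mm high. Origin at the centre of its underside; x away from its front, y along its width, z up. Its front (-x) faces the robot, within 0.2 rad of yaw. The catch and, behind it, the lever stand on its right half (y = -0.115 in its frame), the wells side by side on its left half, 85 mm apart.
- vial_blue_centre (a point): Centre (half-way up) of the upright glass sample vial with the blue screw cap: 30 mm in diameter, 56 mm tall with its cap, about 40 g, loose. z axis = its upright axis.
- vial_orange_centre (a point): Centre (half-way up) of the upright glass sample vial with the orange screw cap: 30 mm in diameter, 56 mm tall with its cap, about 40 g, loose. z axis = its upright axis.
- well_blue: The blue well: an open round plastic cup fixed on top of the grey reader (which coloured well is on which side varies). Origin at the centre of its underside (30 mm above the worktop), z up; inner diameter 44 mm, outer 52 mm, floor 3 mm and rim 13 mm above the origin.
- well_orange: The orange well: an open round plastic cup fixed on top of the grey reader (which coloured well is on which side varies). Origin at the centre of its underside (30 mm above the worktop), z up; inner diameter 44 mm, outer 52 mm, floor 3 mm and rim 13 mm above the origin.
- catch (a joint): Yellow safety catch, a strut hinged at its front end about the reader's y axis; 0 = lying back against the lever and blocking it (it starts at 0 to 0.12), grows as its rear end is flipped up and over towards the robot, stop at 2.4 rad. Light (0.06 kg), stays where it is left; flipped past 1.6 it counts as open and clear.
- catch_hinge (a point): Fixed point on the catch's hinge axis, 80 mm above the worktop. The axis runs along the reader's y.
- catch_tab (a point): Middle of the catch's upright yellow thumb tab, moving with the catch: 14 mm wide (reader's y), 9 mm thick; it reaches 13 mm above this point, and the strut's top (strut 14 mm wide, 10 mm thick) lies 13 mm below it. At joint 0 it is 70 mm behind and 18 mm above the hinge axis, so it swings at 72 mm radius. 45 mm of open space under the strut. Can be pinched across its width from above.
- lever (a joint): Shutter lever, hinged about the reader's y axis; 0 = at rest, leaning 0.35 rad away from the robot; grows as it is pulled towards the robot, stop at 0.85 rad. A spring returns it: 2 N at the handle near rest, 7 N at the stop. With the catch closed it is blocked at about 0.1 rad.
- lever_pivot (a point): Fixed point on the lever's hinge axis, 45 mm above the worktop.
- lever_grip (a point): Centre of the lever's red T-bar handle, which moves with the lever: a bar 60 mm long along the reader's y, 18 mm in diameter, on a 12 mm steel rod, 140 mm from the pivot axis; about 177 mm above the worktop at rest. Free all round except for the rod below its middle.
- bottle_red: White sample bottle with a red cap, 47 mm in diameter, 84 mm tall, loose, not part of the job. Origin at the centre of its underside.
- tape: Roll of tape, 67 mm in diameter, 18 mm high, loose, not part of the job. Origin at the centre of its underside.
- weight: Steel check weight with a knob on top, 25 mm in diameter, 32 mm tall, loose, not part of the job. Origin at the centre of its underside.
- steel_disc: Steel disc, 38 mm in diameter, 14 mm high, loose, not part of the job. Origin at the centre of its underside.
Mind the look-alikes: they are no part of the job. Leave any turquoise look-alike of the part that bears vial_blue_centre alone. What is shaped like the part that bears vial_orange_centre but green is not meant.

How it is judged:
On the way, in this order (a step that is already met when the one before it is completed fails the run):
1. both vials stand upright in the wells of their colour, let go, with the catch still closed (horizontal distance between vial_blue_centre and well_blue below 0.011 m and z of vial_blue_centre in the frame of well_blue between 0.024 and 0.038 m and angle between each of vial_blue_centre, vial_orange_centre's own z axis and vertical below 0.15 rad and horizontal distance between vial_orange_centre and well_orange below 0.011 m and z of vial_orange_centre in the frame of well_orange between 0.024 and 0.038 m and contact force between each of vial_blue, vial_orange and the fingers below 0.1 N and value of joint catch below 0.6 rad), for 0.2 s.
2. the safety catch is flipped open while the lever is still at rest (horizontal distance between vial_blue_centre and well_blue below 0.011 m and z of vial_blue_centre in the frame of well_blue between 0.024 and 0.038 m and angle between each of vial_blue_centre, vial_orange_centre's own z axis and vertical below 0.15 rad and horizontal distance between vial_orange_centre and well_orange below 0.011 m and z of vial_orange_centre in the frame of well_orange between 0.024 and 0.038 m and value of joint catch above 1.6 rad and value of joint lever below 0.3 rad), for 0.1 s.
3. the lever is pulled fully towards the robot (value of joint catch above 1.6 rad and value of joint lever above 0.74 rad), for 0.2 s.
At the end, for the whole second after the job is handed in: Each vial stands upright (within 0.15 rad) on the floor of the well of its colour (within 11 mm of its centre), not touched by the fingers; the catch is open past 1.6 rad; the lever is held by the robot (over 2 N) past 0.74 rad of its 0.85 rad travel and still (all of step 3 and horizontal distance between vial_blue_centre and well_blue below 0.011 m and z of vial_blue_centre in the frame of well_blue between 0.024 and 0.038 m and angle between each of vial_blue_centre, vial_orange_centre's own z axis and vertical below 0.15 rad and horizontal distance between vial_orange_centre and well_orange below 0.011 m and z of vial_orange_centre in the frame of well_orange between 0.024 and 0.038 m and contact force between each of vial_blue, vial_orange and the fingers below 0.1 N and velocity of joint lever below 0.1 rad/s and contact force between any of the fingers, the arm and lever above 2 N); the arm keeps its last pose, push and grip.
It fails at once if the lever is forced past 0.2 rad while the catch is closed (value of joint lever above 0.2 rad and value of joint catch below 0.5 rad).
It fails at once if the bottle, tape roll, weight or steel disc is moved by more than 30 mm (distance of any of bottle_red, tape, weight, steel_disc from where it was at the start of the episode above 0.03 m).
It also fails if it takes over 69 s, if anything falls off the work surface, if the arm or the gripper's body presses on something with over 40 N, if the wrist force passes 120 N, or if a joint passes its speed limit or range.

## Robot

A 6-joint arm with a two-finger parallel gripper is mounted at the origin on a cart in front of the work surface, level with it; the furniture and walls round the work are solid. World frame = base frame: x ahead of the robot, y to its left, z up, the work surface at z = 0. Lengths are in m, angles in rad, forces in N, time in s.
With the tool pointing down it reaches from about 0.325 to 1 m from the base axis. Payload 5.1 kg.
Tool frame: the origin (TCP) lies where the fingers leave the gripper's body, on its centre line; the fingertips stand 73 mm ahead of it and the grasp point (between the pads) lies 54 mm ahead of it; z points along the fingers, y is the direction in which the jaws open and shut (so a half turn about z gives the same grasp; the last joint's range is limited). The gripper opens to 85 mm and grips with 20 to 120 N. Pads are 22 mm wide; open, the fingers measure 114 mm over their backs; the gripper's body (76 mm by 85 mm) begins 54 mm behind the grasp point. The pads swing forward as they close: fully open they stand 13 mm farther back than shut.
Start: joints at [1.12, 0.124, 1.65, -0, 1.367, -0.083], TCP at [0.234, 0.607, 0.304] pointing down, gripper open.
Joint ranges: [-2.61, 2.61], [-1.02, 2.33], [0.03, 2.71], [-1.35, 4.49], [0.32, 2.68], [-2.91, 2.91]. Speed limits (rad/s): [2.57, 2.57, 3.14, 3.14, 3.14, 3.14].

## Interface

Orientations are given as a unit quaternion [w, x, y, z].
In Python, from station import manip, optics, order gives the robot as it stands. The module is installed in compiled form; this text tells all that it offers.
- The arm moves only by the shell command python3 -m crank 'ROWS' [OPENING] [FORCE]. ROWS is JSON, a list of rows, each a list of 6 numbers: the shift along the tool's x, y, z in mm, then the turn, a rotation vector about the tool's x, y, z in rad. In form: [[tx, ty, tz, ax, ay, az], ...]. A call has 1 to 5 rows; each row shifts and turns the pose as measured when the row begins, along the tool's axes as they then stand; what a row does not reach is not made up. A row lasts 1/10 s, in which the tool goes at most 50 mm and 8.59 degrees, less where a joint would pass 70% of its speed; a pose out of reach is approached as far as the arm can. A call with a gripper value outside its range is refused whole. OPENING is the closure, from -1 (fully open) to 1 (shut), set as the call begins (- or left out, the last holds). The fingers move at their own pace and stop on an object; FORCE is the grip in N (left out, the last holds). Time passes only in rows, so rows that do not move let the fingers close. It gives the time, the measured TCP pose, the force and the opening at its end, in the units of the state.
- manip.read_state(): the state, without advancing time (a new reading comes with each control period).
- optics.snapshot(name): name is "scene" or "top" or "wrist"; returns the picture (420x560x3 uint8, red, green, blue); there is no depth.
- optics.get_calibration(name): a dict with "fx", "fy", "cx", "cy" (pixels), "rvec" (rotation vector, rad) and "tvec" (3), from world to camera coordinates, as OpenCV has them; the wrist camera has in their place "mount" (4x4, takes a point from camera to tool coordinates, whose origin is the TCP and whose axes are the flange's). Camera axes: x right, y down, z forward; pixel columns grow to the right and rows downward; lengths in m; the calibration is good to about 2 mm. A picture is of the moment at which its call begins: read the wrist's pose just before it. get_calibration takes no time and is no camera call.
- order.finish_job(): hands the job in, once; it reports no verdict.
The state is a dict: "clock": time; "qpos": joint angles; "joint_velocities": joint speeds; "effort": joint torques, N m; "eef_pos": TCP position; "orientation": TCP orientation; "ft_force": force on the tool from outside, world axes, zero at the start; "torque": the same for the moment, N m; "finger_gap": finger opening in m.
Only numpy, scipy, OpenCV 4.12 (cv2) and the standard library are available. Lean on these libraries where they do the work, as an engineer would, in place of code of your own. Each camera call takes 0.05 s, during which the arm holds its last target.

## Working session

There is one attempt and no reset: what is moved stays moved. The work goes in short steps, Python scripts to look and compute and a shell command to move; the robot and the scene stay as the last step left them, time stands still between calls to the robot, and variables do not carry over. Pictures are saved under pics/ and viewed, and the job is handed in when it is done.

```bash
mkdir -p pics; python3 - <<'E'
from station import manip, optics
import cv2
print(manip.read_state())
for n in ("scene","top"):
    im=optics.snapshot(n); cv2.imwrite(f"pics/{n}0.png",cv2.cvtColor(im,cv2.COLOR_RGB2BGR)); print(n,optics.get_calibration(n))
print(optics.get_calibration("wrist"))
E
```

```text
{'clock': 0.0, 'qpos': array([ 1.12035624e+00,  1.24494159e-01,  1.65166815e+00, -5.19128073e-06,
        1.36750711e+00, -8.25850706e-02]), 'joint_velocities': array([-0.00045137, -0.00033351, -0.00047498, -0.00190858,  0.00086571,
        0.00231334]), 'effort': array([-7.51382286e-04, -4.23619509e+01, -3.65449047e+01, -8.74011562e-05,
        6.99818716e-03, -3.90756441e-06]), 'eef_pos': array([0.23356758, 0.60609248, 0.30266341]), 'orientation': array([-2.71025733e-04,  1.82891619e-01,  9.83132533e-01, -1.00239259e-03]), 'ft_force': array([ 0.61829315, -0.04733945,  0.27016284]), 'torque': array([-0.06833   , -0.01438662,  0.03574043]), 'finger_gap': 0.08518656247348602}
scene {'fx': 528.5849784662638, 'fy': 528.5849784662638, 'cx': 279.38784949724175, 'cy': 205.38406167689558, 'rvec': array([ 1.2433698 , -2.14861722,  1.03520851]), 'tvec': array([0.24710775, 0.35058203, 1.37484034])}
top {'fx': 404.9432570177203, 'fy': 404.9432570177203, 'cx': 273.5818968152286, 'cy': 198.55178448497873, 'rvec': array([ 2.1425836 , -2.09371319,  0.19902531]), 'tvec': array([-0.00952287,  0.49191621,  1.29218368])}
{'fx': 303.28651748919793, 'fy': 303.28651748919793, 'cx': 278.2225144548843, 'cy': 212.33753464993006, 'mount': array([[-5.42972261e-04, -9.57662351e-01, -2.87893257e-01,
         7.39613534e-02],
       [ 9.99999654e-01, -7.01515760e-04,  4.47537953e-04,
        -8.38511474e-04],
       [-6.30551905e-04, -2.87892914e-01,  9.57662400e-01,
        -6.94282443e-02],
       [ 0.00000000e+00,  0.00000000e+00,  0.00000000e+00,
         1.00000000e+00]])}
```

View pics/scene0.png

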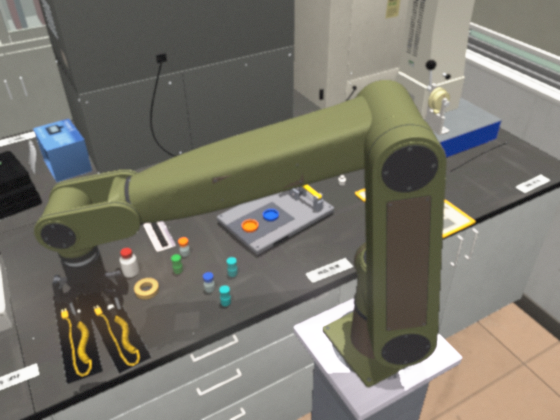

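View pics/top0.png

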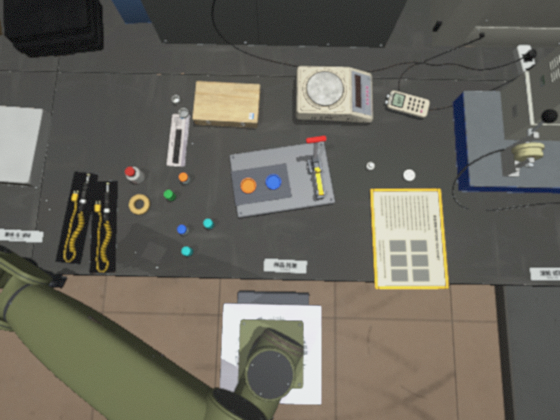

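Top view: the orange cap is at (183,178) and its green look-alike at (168,195). The blue cap is at (182,229), with turquoise look-alikes at (208,223) and (186,251). The wells are orange (249,185) and blue (274,182), the lever handle is at (317,139) and the catch at (319,180). I'll measure these and check enlarged crops.

```bash
cat > h.py <<'E'
import numpy as np, cv2
from scipy.spatial.transform import Rotation as R
from station import manip, optics
def cam(n, st=None):
    c=optics.get_calibration(n); K=np.array([[c['fx'],0,c['cx']],[0,c['fy'],c['cy']],[0,0,1]])
    if n=='wrist':
        st=st or manip.read_state(); q=st['orientation']; T=np.eye(4)
        T[:3,:3]=R.from_quat([q[1],q[2],q[3],q[0]]).as_matrix(); T[:3,3]=st['eef_pos']
        M=T@c['mount']; return K,M[:3,:3],M[:3,3]
    Rm=R.from_rotvec(c['rvec']).as_matrix(); return K,Rm.T,-Rm.T@c['tvec']
def ray(C,uv):
    K,Rw,o=C; d=Rw@np.linalg.solve(K,[uv[0],uv[1],1]); return o,d/np.linalg.norm(d)
def plane(C,uv,z):
    o,d=ray(C,uv); return o+d*(z-o[2])/d[2]
def proj(C,p):
    K,Rw,o=C; x=K@(Rw.T@(np.asarray(p)-o)); return x[:2]/x[2]
def tri(rs):
    A=sum(np.eye(3)-np.outer(d,d) for o,d in rs); b=sum((np.eye(3)-np.outer(d,d))@o for o,d in rs)
    return np.linalg.solve(A,b)
def save(im,f,box=None,s=1):
    if box: im=im[box[1]:box[3],box[0]:box[2]]
    im=cv2.resize(im,None,fx=s,fy=s,interpolation=cv2.INTER_CUBIC); cv2.imwrite('pics/'+f,cv2.cvtColor(im,cv2.COLOR_RGB2BGR))
RNG={'blue':(105,125),'orange':(8,18),'red':(-6,6),'yellow':(22,33),'teal':(82,98),'green':(55,75)}
def blobs(im,col,smin=120,vmin=60,amin=12):
    h=cv2.cvtColor(im,cv2.COLOR_RGB2HSV).astype(int); a,b=RNG[col]
    H=h[...,0]; H=np.where(H>170,H-180,H) if a<0 else H
    m=((H>=a)&(H<=b)&(h[...,1]>smin)&(h[...,2]>vmin)).astype(np.uint8)
    n,l,s,c=cv2.connectedComponentsWithStats(m)
    return [(c[i].round(1).tolist(),s[i].tolist()) for i in range(1,n) if s[i][4]>=amin]
E
python3 - <<'E'
from h import *
a=cv2.cvtColor(cv2.imread('pics/top0.png'),cv2.COLOR_BGR2RGB);s=cv2.cvtColor(cv2.imread('pics/scene0.png'),cv2.COLOR_BGR2RGB)
save(a,'c_top.png',(120,120,345,270),3.5); save(s,'c_scene.png',(110,160,360,310),3.2)
for n,im in(('top',a),('scene',s)):
    for c in RNG:
        print(n,c,[b for b in blobs(im,c) if 100<b[0][0]<350 and b[0][1]<330])
C=cam('top')
for nm,uv,z in [('vorange',(183,178),.056),('vblue',(182,229),.056),('wo',(249,185),.043),('wb',(274,182),.043)]: print(nm,plane(C,uv,z).round(3))
E
```

```text
top blue [([273.0, 181.4], [266, 174, 15, 16, 190]), ([181.2, 228.9], [177, 225, 10, 9, 71])]
top orange [([182.7, 176.5], [178, 172, 10, 10, 71]), ([247.9, 185.2], [241, 178, 15, 15, 186])]
top red [([315.6, 138.9], [306, 135, 21, 8, 115]), ([129.4, 171.1], [125, 167, 10, 9, 74])]
top yellow [([318.6, 180.8], [314, 168, 9, 27, 111]), ([101.9, 240.3], [94, 204, 18, 69, 537])]
top teal [([208.0, 223.2], [203, 219, 11, 10, 82]), ([186.4, 250.8], [181, 246, 12, 10, 89])]
top green [([169.0, 194.7], [164, 190, 11, 10, 81])]
scene blue [([270.3, 214.4], [263, 209, 16, 12, 159]), ([207.7, 276.3], [203, 272, 10, 10, 73])]
scene orange [([249.6, 225.1], [242, 219, 16, 13, 138]), ([182.8, 241.3], [178, 237, 11, 10, 82])]
scene red [([125.7, 252.3], [120, 248, 12, 10, 94])]
scene yellow [([311.4, 190.4], [302, 183, 20, 16, 111]), ([104.3, 317.6], [101, 315, 7, 8, 12])]
scene teal [([231.3, 264.2], [227, 257, 9, 17, 114]), ([224.6, 295.0], [219, 286, 11, 20, 172])]
scene green [([175.7, 257.7], [172, 255, 9, 7, 48])]
vorange [0.553 0.304 0.056]
vblue [0.383 0.296 0.056]
wo [0.537 0.085 0.043]
wb [0.549 0.002 0.043]
```

View pics/c_top.png

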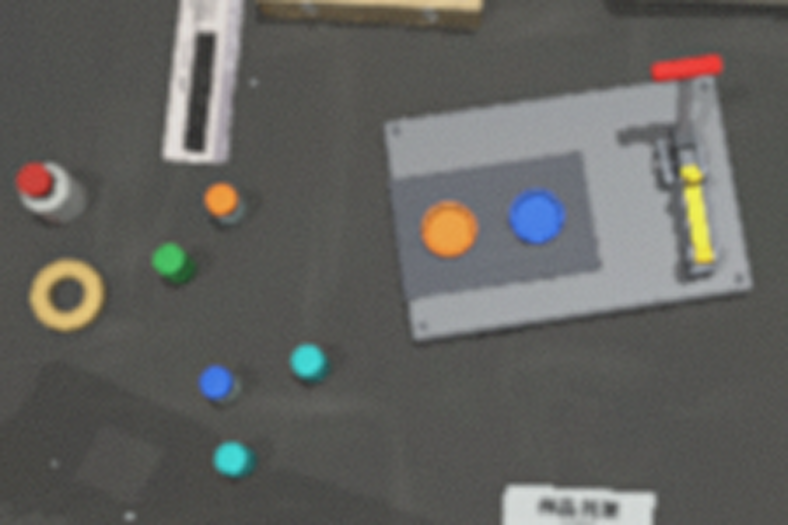

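View pics/c_scene.png

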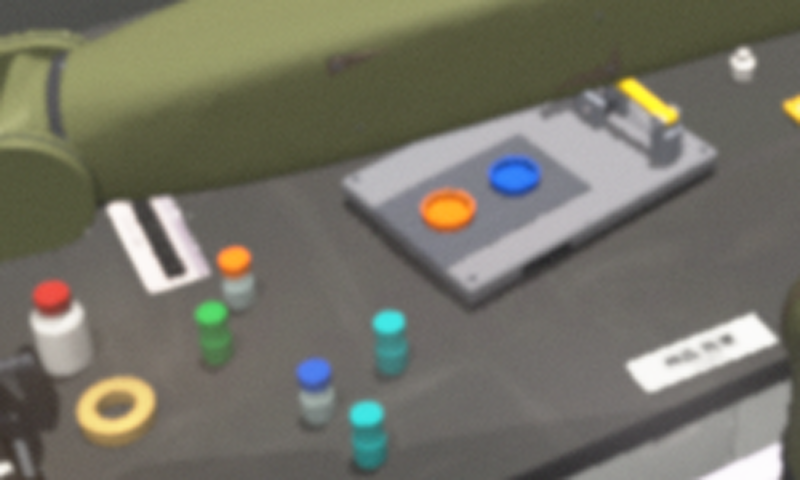

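```bash
cat >> h.py <<'E'
def go(p,ang=None,tcp=False,off=54):
    """print tool-frame mm shift to bring the grasp point to p pointing down; ang=jaw angle (deg) in world"""
    st=manip.read_state(); q=st['orientation']; Rt=R.from_quat([q[1],q[2],q[3],q[0]]).as_matrix()
    g=st['eef_pos']+Rt[:,2]*off/1000
    sh=Rt.T@(np.asarray(p)-g)*1000
    cur=np.degrees(np.arctan2(Rt[1,1],Rt[0,1]))
    a=np.radians(cur if ang is None else ang); y=np.array([np.cos(a),np.sin(a),0]); z=np.array([0,0,-1.]); x=np.cross(y,z)
    rv=R.from_matrix(Rt.T@np.c_[x,y,z]).as_rotvec()
    print('grasp',g.round(4),'jawdeg',round(cur,1),'shift(now axes)',sh.round(1),'rot',rv.round(3),'t',round(st['clock'],2),'gap',round(st['finger_gap'],4),'f',st['ft_force'].round(1),'q6',round(st['qpos'][5],2))
    Rn=np.c_[x,y,z]; print('  shift in target axes',(Rn.T@(np.asarray(p)-g)*1000).round(1))
E
python3 - <<'E'
from h import *
T=cam('top');S=cam('scene')
for nm,a,b,z in [('vo',(182.7,176.5),(182.8,241.3),.052),('vb',(181.2,228.9),(207.7,276.3),.052),('wo',(247.9,185.2),(249.6,225.1),.038),('wb',(273,181.4),(270.3,214.4),.038),
 ('t1',(208,223.2),None,.045),('t2',(186.4,250.8),None,.045),('green',(169,194.7),None,.05),('bottle',(129.4,171.1),None,.08),('redbar',(315.6,138.9),None,.177),('catch',(318.6,180.8),(311.4,190.4),.085),('weight',(370,166),None,.02),('disc',(409,175),None,.01)]:
    print(nm,plane(T,a,z).round(3), plane(S,b,z).round(3) if b else '', tri([ray(T,a),ray(S,b)]).round(3) if b else '')
go([.383,.296,.2],69)
E
```

```text
vo [0.559 0.306 0.052] [0.555 0.306 0.052] [0.559 0.306 0.049]
vb [0.384 0.3   0.052] [0.381 0.299 0.052] [0.384 0.299 0.05 ]
wo [0.537 0.089 0.038] [0.536 0.089 0.038] [0.537 0.089 0.037]
wb [0.552 0.005 0.038] [0.549 0.006 0.038] [0.553 0.005 0.035]
t1 [0.405 0.215 0.045]  
t2 [0.314 0.28  0.045]  
green [0.497 0.348 0.05 ]  
bottle [0.566 0.475 0.08 ]  
redbar [ 0.656 -0.124  0.177]  
catch [ 0.547 -0.143  0.085] [ 0.54  -0.145  0.085] [ 0.546 -0.146  0.081]
weight [ 0.619 -0.326  0.02 ]  
disc [ 0.592 -0.461  0.01 ]  
grasp [0.2335 0.606  0.2488] jawdeg 68.9 shift(now axes) [-251.  -235.5   49.2] rot [-0.002 -0.    -0.001] t 0.1 gap 0.0853 f [-0.4 -1.   1.1] q6 -0.08
  shift in target axes [-250.7 -235.9   48.8]
```

```bash
python3 -m crank '[[-31,-29,0,0,0,0],[-31,-29,0,0,0,0],[-31,-29,0,0,0,0],[-31,-29,0,0,0,0],[-31,-29,0,0,0,0]]' -0.7 40; python3 -c "
from h import *
go([.384,.2995,.16],69)"
```

```text
clock: 0.6
eef_pos: [0.3259, 0.412, 0.2988]
orientation: [-0.002, 0.179, 0.984, -0.003]
ft_force: [1.3, 0.2, 0.3]
finger_gap: 0.0727
grasp [0.3257 0.4117 0.2448] jawdeg 69.4 shift(now axes) [-94.2 -84.   85.3] rot [-0.007 -0.002  0.008] t 0.6 gap 0.0727 f [1.3 0.2 0.3] q6 -0.41
  shift in target axes [-94.6 -83.9  84.8]
```

```bash
python3 -m crank '[[-31,-28,28,0,0,0],[-31,-28,28,0,0,0],[-31,-28,28,0,0,0],[0,0,0,0,0,0]]' -0.4; python3 - <<'E'
from h import *
C=cam('wrist'); im=optics.snapshot('wrist'); save(im,'w1.png')
for c in ('blue','teal'):
    for b in blobs(im,c,amin=60): print(c,b,plane(C,b[0],.056).round(4))
go([.384,.2995,.038],69)
E
```

```text
clock: 1.0
eef_pos: [0.3842, 0.2952, 0.2148]
orientation: [-0.001, 0.18, 0.984, -0.002]
ft_force: [-0.8, -0.7, -0.1]
finger_gap: 0.0594
blue ([286.0, 210.7], [267, 194, 36, 38, 812]) [0.3795 0.3019 0.056 ]
teal ([231.0, 137.2], [210, 118, 44, 40, 1382]) [0.3127 0.2839 0.056 ]
teal ([208.7, 250.7], [185, 235, 44, 37, 810]) [0.3891 0.231  0.056 ]
grasp [0.3844 0.297  0.1628] jawdeg 69.3 shift(now axes) [  1.4   2.4 124.8] rot [-0.002  0.001  0.005] t 1.05 gap 0.0597 f [ 0.2  0.8 -0.2] q6 -0.66
  shift in target axes [  1.3   2.1 124.8]
```

View pics/w1.png

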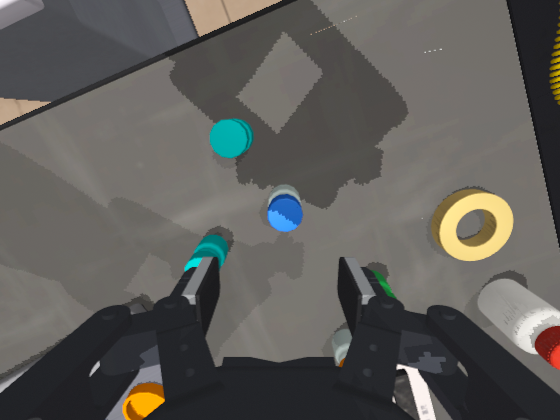

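In the wrist view, the blue cap on a clear glass body is at (285,213). The turquoise vials are at (231,137) and (208,250), the tape at (473,225), and the orange cap is behind the fingers. I'll descend on the blue-capped one.

```bash
python3 -c "
from h import *
go([.382,.3005,.038],69)"; python3 -m crank '[[4,2,30,0,0,0],[0,0,30,0,0,0],[0,0,30,0,0,0]]'; python3 - <<'E'
from h import *
C=cam('wrist'); im=optics.snapshot('wrist'); save(im,'w2.png')
for b in blobs(im,'blue',amin=60): print(b,plane(C,b[0],.056).round(4))
go([.382,.3005,.038],69)
E
```

```text
grasp [0.3844 0.297  0.1628] jawdeg 69.3 shift(now axes) [  3.6   2.6 124.8] rot [-0.002  0.001  0.005] t 1.05 gap 0.0597 f [ 0.2  0.8 -0.2] q6 -0.66
  shift in target axes [  3.5   2.4 124.8]
clock: 1.35
eef_pos: [0.3857, 0.3048, 0.1326]
orientation: [0.006, 0.18, 0.984, 0.005]
ft_force: [0.4, -0.5, 0.3]
finger_gap: 0.0596
([266.7, 257.4], [241, 229, 53, 57, 2353]) [0.3794 0.301  0.056 ]
grasp [0.383  0.3032 0.0729] jawdeg 69.3 shift(now axes) [ 0.2 -3.  34.9] rot [0.005 0.004 0.004] t 1.4 gap 0.0599 f [-2.3 -1.2 -2.2] q6 -0.65
  shift in target axes [ 0.  -2.8 34.9]
```

View pics/w2.png

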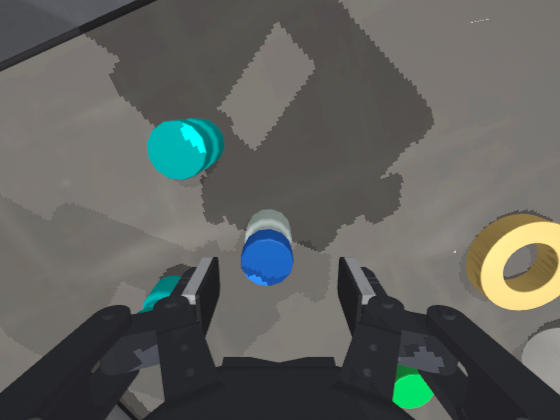

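```bash
python3 -m crank '[[1,-2,18,0,0,0],[0,0,14,0,0,0],[0,0,0,0,0,0]]'; python3 -c "
from h import *
go([.381,.301,.038],69)"
```

```text
clock: 1.7
eef_pos: [0.3807, 0.3043, 0.095]
orientation: [0.002, 0.178, 0.984, 0.002]
ft_force: [-0.5, -0.2, 0.6]
finger_gap: 0.0597
grasp [0.381  0.3045 0.041 ] jawdeg 69.5 shift(now axes) [-1.2 -3.3  3. ] rot [0.005 0.003 0.008] t 1.7 gap 0.0597 f [-0.5 -0.2  0.6] q6 -0.65
  shift in target axes [-1.3 -3.2  3. ]
```

```bash
python3 -m crank '[[-1,-3,3,0,0,0],[0,0,0,0,0,0],[0,0,0,0,0,0]]' 1 30;python3 -m crank '[[0,0,0,0,0,0],[0,0,0,0,0,0],[0,0,0,0,0,0],[0,0,0,0,0,0]]'; python3 - <<'E'
from h import *
im=optics.snapshot('wrist'); save(im,'w3.png')
go([.55,.005,.08],80)
E
```

```text
clock: 2.0
eef_pos: [0.3822, 0.3028, 0.0951]
orientation: [0.004, 0.178, 0.984, 0.004]
ft_force: [0.1, 0.5, 0.2]
finger_gap: 0.0279
clock: 2.4
eef_pos: [0.3833, 0.3033, 0.0971]
orientation: [0.005, 0.178, 0.984, 0.005]
ft_force: [-0.2, 0.0, -0.4]
finger_gap: 0.0276
grasp [0.384  0.3038 0.0431] jawdeg 69.5 shift(now axes) [-260.4 -221.3  -37.4] rot [ 0.012  0.01  -0.183] t 2.45 gap 0.0278 f [-0.1 -0.4 -0.2] q6 -0.65
  shift in target axes [-215.4 -265.4  -36.9]
```

View pics/w3.png

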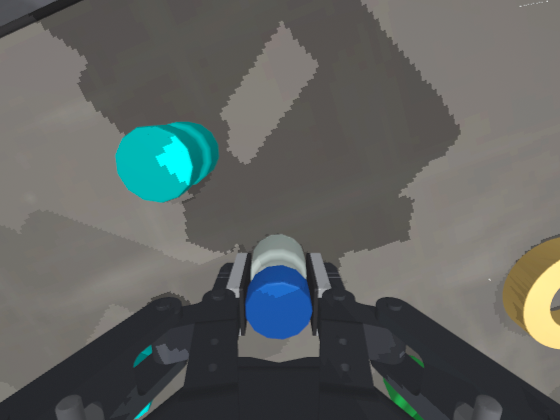

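```bash
python3 -m crank '[[0,0,-40,0.01,0.01,0],[0,0,-40,0,0,0],[0,0,-20,0,0,-0.09],[0,0,0,0,0,-0.09],[0,0,0,0,0,0]]'; python3 -c "
from h import *
go([.551,.005,.14],80)"
```

```text
clock: 2.95
eef_pos: [0.382, 0.3021, 0.1997]
orientation: [-0.002, 0.086, 0.996, 0.0]
ft_force: [-0.3, -0.7, 0.2]
finger_gap: 0.0279
grasp [0.3818 0.3022 0.1457] jawdeg 80.1 shift(now axes) [-217.6 -263.8    4.8] rot [-0.    -0.004  0.002] t 2.95 gap 0.0279 f [-0.3 -0.7  0.2] q6 -0.84
  shift in target axes [-218.3 -263.3    5.7]
```

```bash
python3 -m crank '[[-24,-29,0,0,0,0],[-24,-29,0,0,0,0],[-24,-29,0,0,0,0],[-24,-29,0,0,0,0],[-24,-29,0,0,0,0]]'; python3 -m crank '[[-24,-29,0,0,0,0],[-24,-29,0,0,0,0],[-24,-29,0,0,0,0],[0,0,0,0,0,0]]'; python3 - <<'E'
from h import *
C=cam('wrist'); im=optics.snapshot('wrist'); save(im,'w4.png')
for c in('blue','orange'):
  for b in blobs(im,c,amin=60): print(c,b,plane(C,b[0],.04).round(4))
go([.551,.005,.14],80)
E
```

```text
clock: 3.45
eef_pos: [0.4751, 0.1367, 0.1969]
orientation: [-0.004, 0.086, 0.996, 0.0]
ft_force: [0.3, -0.2, -0.6]
finger_gap: 0.0279
clock: 3.85
eef_pos: [0.5327, 0.0306, 0.1933]
orientation: [-0.006, 0.093, 0.996, -0.0]
ft_force: [1.1, 0.4, 0.1]
finger_gap: 0.0278
blue ([246.3, 237.3], [221, 216, 61, 48, 1693]) [0.5393 0.003  0.04  ]
blue ([278.1, 302.1], [245, 265, 68, 74, 3934]) [0.6009 0.0168 0.04  ]
orange ([352.8, 206.6], [321, 179, 69, 64, 2622]) [0.53   0.0882 0.04  ]
grasp [0.5309 0.0321 0.1388] jawdeg 79.4 shift(now axes) [-24.7 -22.9  -1.5] rot [-0.001 -0.013 -0.011] t 3.9 gap 0.0275 f [ 0.2 -0.3 -0.2] q6 -1.43
  shift in target axes [-24.5 -23.2  -1.2]
```

View pics/w4.png

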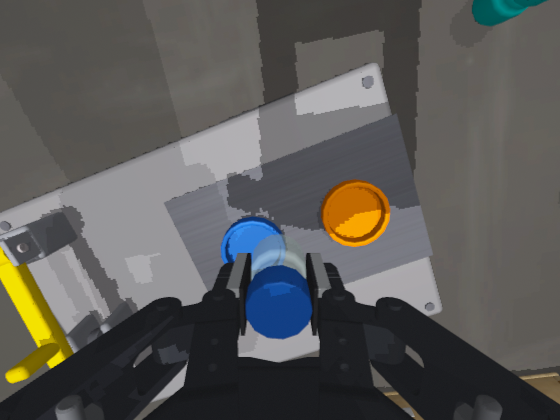

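```bash
python3 - <<'E'
from h import *
im=cv2.cvtColor(cv2.imread('pics/w4.png'),cv2.COLOR_BGR2RGB); C=cam('wrist')
h=cv2.cvtColor(im,cv2.COLOR_RGB2HSV)
for c,(a,b) in RNG.items():
    if c not in('orange','blue'): continue
    m=((h[...,0]>=a)&(h[...,0]<=b)&(h[...,1]>110)&(h[...,2]>50)).astype(np.uint8)
    for k in cv2.findContours(m,0,1)[0]:
        if cv2.contourArea(k)>500:
            e=cv2.fitEllipse(cv2.convexHull(k)); print(c,np.round(e[0],1),np.round(e[1],1),plane(C,e[0],.043).round(4), cv2.boundingRect(k))
for p in([.537,.089,.043],[.552,.005,.043]): print(proj(C,p).round(1))
E
```

```text
blue [278.2 301.9] [68.4 74.9] [0.5972 0.0189 0.043 ] (245, 264, 68, 75)
blue [251.5 242.4] [50.3 65.6] [0.5416 0.0083 0.043 ] (221, 216, 64, 49)
orange [354.3 211.1] [63.1 70.4] [0.5313 0.0897 0.043 ] (321, 179, 69, 64)
[354.2 218.5]
[250.2 255.2]
```

```bash
python3 -m crank '[[-25,-23,0,0,-0.013,-0.01],[0,0,25,0,0,0],[0,0,0,0,0,0]]'; python3 - <<'E'
from h import *
C=cam('wrist'); im=optics.snapshot('wrist'); save(im,'w5.png')
K=C[0]; M=optics.get_calibration('wrist')['mount']
h=cv2.cvtColor(im,cv2.COLOR_RGB2HSV)
m=((h[...,0]>=105)&(h[...,0]<=125)&(h[...,1]>110)&(h[...,2]>50)).astype(np.uint8)
for k in cv2.findContours(m,0,1)[0]:
    if cv2.contourArea(k)>200:
        e=cv2.fitEllipse(cv2.convexHull(k)); print(np.round(e[0],1),np.round(e[1],1),cv2.boundingRect(k), plane(C,e[0],.043).round(4))
        d=M[:3,:3]@np.linalg.solve(K,[*e[0],1]); o=M[:3,3]; print('  cap in tool', ((o+d*(.0405-o[2])/d[2])*1000).round(1))
for p in([.535,.089,.043],[.550,.005,.043]): print(proj(C,p).round(1))
go([.551,.005,.085],80)
E
```

```text
clock: 4.2
eef_pos: [0.5507, 0.0061, 0.1652]
orientation: [-0.002, 0.089, 0.996, 0.0]
ft_force: [-1.2, -0.4, -0.1]
finger_gap: 0.0278
[278.3 300.7] [68.1 78.5] (245, 264, 68, 75) [ 0.5995 -0.0032  0.043 ]
  cap in tool [ 2.8 -0.7 40.5]
[278.7 233.3] [74.6 75.4] (242, 196, 75, 66) [0.5485 0.0062 0.043 ]
  cap in tool [32.6 -0.5 40.5]
[400.9 192.7]
[277.3 235.6]
grasp [0.5524 0.006  0.1137] jawdeg 79.9 shift(now axes) [ 1.3 -1.3 28.7] rot [ 0.     0.002 -0.002] t 4.25 gap 0.0278 f [ 0.3 -0.6  0.1] q6 -1.48
  shift in target axes [ 1.2 -1.3 28.7]
```

View pics/w5.png

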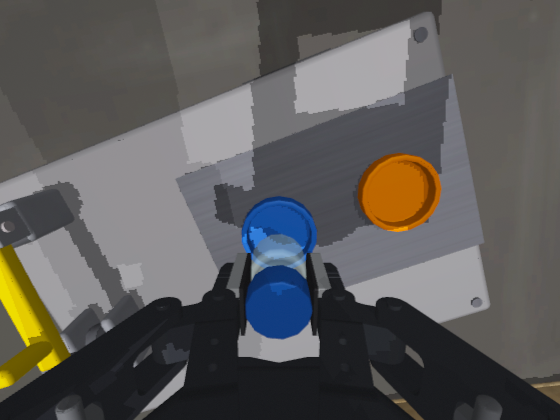

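The blue well ellipse is centred at (279,233), or (0.5485, 0.006), and the held vial sits over it to within about 1–2 mm. I'll lower it straight down.

```bash
python3 -m crank '[[0,0,17,0,0,0],[0,0,17,0,0,0],[0,0,0,0,0,0]]'; python3 -c "
from h import *
go([.552,.006,.0765],80)"
```

```text
clock: 4.55
eef_pos: [0.5531, 0.0089, 0.1365]
orientation: [0.003, 0.087, 0.996, 0.0]
ft_force: [-0.2, 0.4, -1.5]
finger_gap: 0.0278
grasp [0.5534 0.0089 0.0825] jawdeg 80.0 shift(now axes) [ 1.  -3.1  5.9] rot [ 0.001  0.006 -0.   ] t 4.55 gap 0.0278 f [-0.2  0.4 -1.5] q6 -1.48
  shift in target axes [ 0.9 -3.1  6. ]
```

```bash
python3 -m crank '[[1,-3,4,0,0.006,0],[0,0,3,0,0,0],[0,0,0,0,0,0]]'; python3 -c "
from h import *
go([.552,.006,.0765],80)"
```

```text
clock: 4.85
eef_pos: [0.5525, 0.0074, 0.1324]
orientation: [0.002, 0.086, 0.996, 0.001]
ft_force: [-0.2, 0.7, -0.2]
finger_gap: 0.0277
grasp [0.5527 0.0074 0.0784] jawdeg 80.1 shift(now axes) [ 0.5 -1.5  1.9] rot [0.002 0.003 0.001] t 4.85 gap 0.0277 f [-0.2  0.7 -0.2] q6 -1.48
  shift in target axes [ 0.5 -1.5  1.9]
```

```bash
python3 -m crank '[[0,-2,3,0,0,0],[0,0,1,0,0,0],[0,0,0,0,0,0]]'; python3 -m crank '[[0,0,0,0,0,0],[0,0,0,0,0,0],[0,0,0,0,0,0]]' 0; python3 - <<'E'
from h import *
im=optics.snapshot('wrist'); save(im,'w6.png')
go([.552,.006,.0765],80)
E
```

```text
clock: 5.15
eef_pos: [0.553, 0.0052, 0.1297]
orientation: [0.003, 0.087, 0.996, 0.001]
ft_force: [-0.2, -0.5, -0.4]
finger_gap: 0.0283
clock: 5.45
eef_pos: [0.5534, 0.005, 0.1303]
orientation: [0.003, 0.087, 0.996, 0.001]
ft_force: [0.9, -0.2, 0.3]
finger_gap: 0.0428
grasp [0.5538 0.005  0.0763] jawdeg 80.0 shift(now axes) [ 1.9  0.6 -0.3] rot [0.002 0.007 0.001] t 5.5 gap 0.0428 f [0.1 0.1 0.6] q6 -1.49
  shift in target axes [ 1.9  0.6 -0.2]
```

View pics/w6.png

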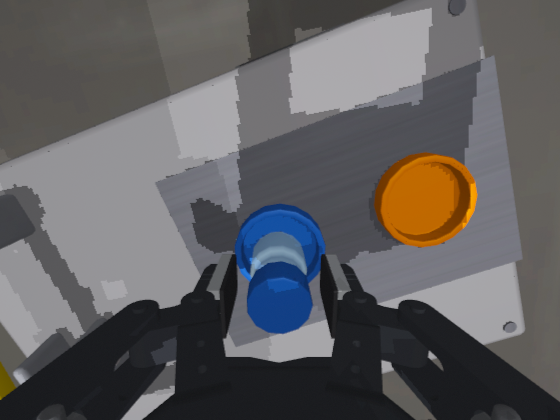

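```bash
python3 -m crank '[[0,0,-30,0,0,0],[0,0,-40,0,0,0],[0,0,-40,0,0,0],[0,0,0,0,0,0]]' -0.4; python3 - <<'E'
from h import *
C=cam('wrist'); im=optics.snapshot('wrist'); save(im,'w7.png')
h=cv2.cvtColor(im,cv2.COLOR_RGB2HSV)
for a,b in((105,125),(8,18)):
  m=((h[...,0]>=a)&(h[...,0]<=b)&(h[...,1]>110)&(h[...,2]>50)).astype(np.uint8)
  for k in cv2.findContours(m,0,1)[0]:
    if cv2.contourArea(k)>200:
        e=cv2.fitEllipse(cv2.convexHull(k)); print(a,np.round(e[0],1),np.round(e[1],1),cv2.boundingRect(k), plane(C,e[0],.043).round(4),plane(C,e[0],.089).round(4))
go([.557,.305,.16],80)
E
```

```text
clock: 5.9
eef_pos: [0.5517, 0.005, 0.2421]
orientation: [0.001, 0.087, 0.996, 0.001]
ft_force: [1.6, -0.2, 0.6]
finger_gap: 0.0596
105 [279.2 206.5] [55.  66.4] (252, 175, 56, 66) [0.5531 0.0054 0.043 ] [0.5403 0.0074 0.089 ]
8 [367.6 171.1] [57.4 60.7] (338, 143, 60, 57) [0.5346 0.0884 0.043 ] [0.525  0.0761 0.089 ]
grasp [0.5502 0.0052 0.185 ] jawdeg 80.0 shift(now axes) [ 45.1 296.4  25.5] rot [ 0.001 -0.003  0.001] t 5.95 gap 0.0594 f [-0.7 -0.7 -0.4] q6 -1.49
  shift in target axes [ 45.4 296.4  25. ]
```

View pics/w7.png

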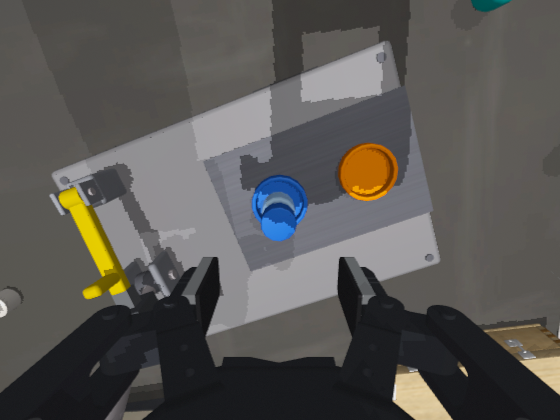

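```bash
python3 - <<'E'
from h import *
C=cam('wrist')
print(plane(C,(278.5,222),.089).round(4),plane(C,(279.5,202.5),.043).round(4),'catch', plane(C,(72,200),.09).round(3), plane(C,(124,283),.09).round(3),plane(C,(88,295),.11).round(3))
go([.557,.305,.18],80)
E
python3 -m crank '[[4,29,0,0,0,0],[4,29,0,0,0,0],[4,29,0,0,0,0],[4,29,0,0,0,0],[4,29,0,0,0,0]]'; python3 -m crank '[[5,29,0,0,0,0],[5,29,0,0,0,0],[5,29,0,0,0,0],[5,29,0,0,0,0],[5,30,0,0,0,0]]'; python3 -m crank '[[0,0,0,0,0,0]]';python3 - <<'E'
from h import *
C=cam('wrist'); im=optics.snapshot('wrist'); save(im,'w8.png')
for c in ('orange','green'):
    for b in blobs(im,c,amin=60): print(c,b,plane(C,b[0],.056).round(4))
go([.557,.305,.05],75)
E
```

```text
[0.5495 0.005  0.089 ] [0.5465 0.0066 0.043 ] catch [ 0.506 -0.143  0.09 ] [ 0.579 -0.127  0.09 ] [ 0.574 -0.143  0.11 ]
grasp [0.5502 0.0052 0.185 ] jawdeg 80.0 shift(now axes) [ 45.2 296.5   5.5] rot [ 0.001 -0.003  0.001] t 5.95 gap 0.0594 f [-0.7 -0.7 -0.4] q6 -1.49
  shift in target axes [ 45.4 296.4   5. ]
clock: 6.45
eef_pos: [0.554, 0.1525, 0.2334]
orientation: [-0.005, 0.09, 0.996, -0.0]
ft_force: [-0.2, -0.2, 0.0]
finger_gap: 0.06
clock: 6.95
eef_pos: [0.5517, 0.3057, 0.2236]
orientation: [-0.011, 0.09, 0.996, -0.003]
ft_force: [0.7, 0.1, -1.0]
finger_gap: 0.0597
clock: 7.05
eef_pos: [0.5507, 0.3084, 0.2218]
orientation: [-0.012, 0.089, 0.996, -0.003]
ft_force: [0.3, -0.8, -0.3]
finger_gap: 0.0597
orange ([283.6, 217.8], [263, 208, 34, 27, 308]) [0.5486 0.3111 0.056 ]
orange ([40.3, 238.3], [7, 211, 67, 58, 1366]) [0.5307 0.1078 0.056 ]
green ([322.1, 144.9], [302, 127, 41, 38, 1233]) [0.4967 0.35   0.056 ]
grasp [0.5492 0.3066 0.1673] jawdeg 79.8 shift(now axes) [-10.7   1.1 117.1] rot [-0.012 -0.024  0.083] t 7.1 gap 0.0599 f [ 0.4 -0.4  0.4] q6 -0.97
  shift in target axes [ -7.9   0.5 117.3]
```

View pics/w8.png

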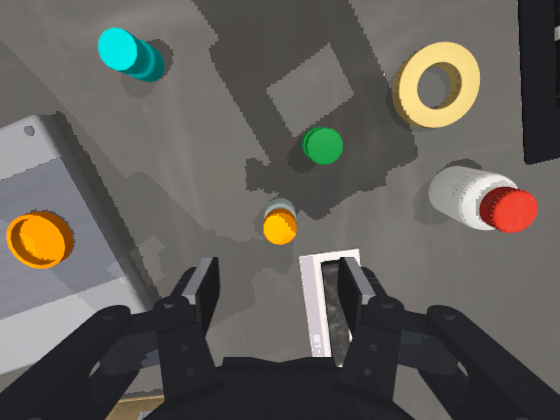

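```bash
python3 - <<'E'
from h import *
C=cam('wrist'); T=cam('top'); S=cam('scene')
print('cap',plane(C,(280,227),.056).round(4),plane(C,(280,225),.053).round(4))
for uv in ((301,257),(358,250),(318,340)):
    for z in (0,.02): print(uv,z,plane(C,uv,z).round(3))
# tray corners in top0: crop (165,160)->(120+165/3.5,120+160/3.5)
for uv in((165,160),(228,158)):
    t=(120+uv[0]/3.5,120+uv[1]/3.5); print('top',[plane(T,t,z).round(3) for z in(0,.02)])
E
```

```text
cap [0.5554 0.3051 0.056 ] [0.5546 0.3053 0.053 ]
(301, 257) 0 [0.61  0.317 0.   ]
(301, 257) 0.02 [0.601 0.318 0.02 ]
(358, 250) 0 [0.612 0.377 0.   ]
(358, 250) 0.02 [0.603 0.373 0.02 ]
(318, 340) 0 [0.713 0.32  0.   ]
(318, 340) 0.02 [0.697 0.32  0.02 ]
top [array([0.609, 0.376, 0.   ]), array([0.604, 0.37 , 0.02 ])]
top [array([ 0.613,  0.313, -0.   ]), array([0.607, 0.308, 0.02 ])]
```

The orange cap on clear glass is at (280,227), with the green look-alike at (322,146). The white tray starts about 50 mm behind and is clear of the jaws. I'll descend on the orange one.

```bash
python3 -m crank '[[-6,0,25,-0.01,-0.024,0],[0,0,30,0,0,0],[0,0,30,0,0,0],[0,0,15,0,0,0],[0,0,0,0,0,0]]'; python3 - <<'E'
from h import *
C=cam('wrist'); im=optics.snapshot('wrist'); save(im,'w9.png')
for b in blobs(im,'orange',amin=60): print(b,plane(C,b[0],.053).round(4))
go([.555,.305,.040],80)
E
```

```text
clock: 7.6
eef_pos: [0.5553, 0.3012, 0.1151]
orientation: [-0.001, 0.09, 0.996, -0.002]
ft_force: [1.1, 0.3, 0.7]
finger_gap: 0.0596
([290.4, 278.5], [262, 247, 59, 64, 2928]) [0.555  0.3064 0.053 ]
grasp [0.5556 0.3013 0.0622] jawdeg 79.7 shift(now axes) [ 1.3  3.6 22.1] rot [-0.003 -0.    -0.006] t 7.65 gap 0.0596 f [-0.7 -0.5  0.2] q6 -0.98
  shift in target axes [ 1.3  3.6 22.2]
```

View pics/w9.png

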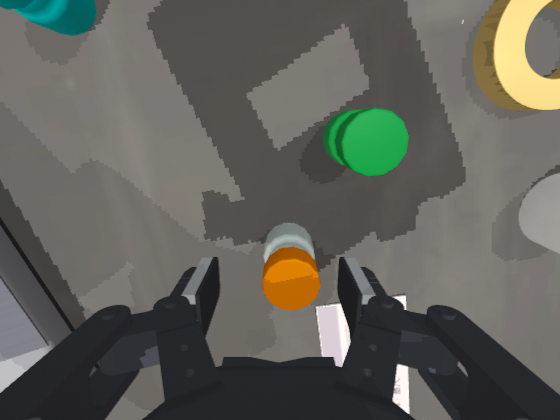

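The orange cap is at (290,278), between the pads (they are at x≈210 and 350).

```bash
python3 -m crank '[[0,4,12,0,0,0],[0,0,10,0,0,0],[0,0,0,0,0,0]]'; python3 -c "
from h import *
go([.555,.305,.04],80)"
```

```text
clock: 7.95
eef_pos: [0.5587, 0.3059, 0.0964]
orientation: [0.002, 0.09, 0.996, -0.0]
ft_force: [-0.7, 0.4, -0.1]
finger_gap: 0.06
grasp [0.559  0.3059 0.0424] jawdeg 79.6 shift(now axes) [ 3.7 -1.6  2.3] rot [-0.     0.005 -0.007] t 7.95 gap 0.06 f [-0.7  0.4 -0.1] q6 -0.97
  shift in target axes [ 3.7 -1.5  2.4]
```

```bash
python3 -m crank '[[4,-1,2,0,0.005,0],[0,0,0,0,0,0],[0,0,0,0,0,0]]' 1 30;python3 -m crank '[[0,0,0,0,0,0],[0,0,0,0,0,0]]';python3 -c "
from h import *
go([.55,.089,.14],80)"; python3 -m crank '[[0,0,-40,0.01,0.01,0],[0,0,-40,0,0,0],[0,0,-20,0,0,0],[0,0,0,0,0,0]]'; python3 -c "
from h import *
go([.538,.089,.14],80)"
```

```text
clock: 8.25
eef_pos: [0.5552, 0.3063, 0.0958]
orientation: [0.001, 0.09, 0.996, 0.001]
ft_force: [0.2, 0.5, -0.3]
finger_gap: 0.0277
clock: 8.45
eef_pos: [0.5553, 0.3065, 0.0964]
orientation: [0.001, 0.09, 0.996, 0.001]
ft_force: [0.1, 0.1, -1.6]
finger_gap: 0.0277
grasp [0.5554 0.3066 0.0424] jawdeg 79.7 shift(now axes) [ -33.9 -214.8  -98. ] rot [ 0.002  0.002 -0.006] t 8.45 gap 0.0277 f [ 0.1  0.1 -1.6] q6 -0.97
  shift in target axes [ -32.4 -215.2  -97.6]
clock: 8.85
eef_pos: [0.5549, 0.3063, 0.198]
orientation: [-0.006, 0.09, 0.996, -0.005]
ft_force: [0.2, 0.6, -0.5]
finger_gap: 0.0274
grasp [0.5542 0.3059 0.144 ] jawdeg 79.7 shift(now axes) [ -23.1 -216.2    6. ] rot [-0.011 -0.011 -0.006] t 8.85 gap 0.0274 f [ 0.2  0.6 -0.5] q6 -0.97
  shift in target axes [ -21.7 -216.4    4. ]
```

```bash
python3 -m crank '[[-3,-29,0,-0.01,-0.01,0],[-3,-29,0,0,0,0],[-3,-29,0,0,0,0],[-3,-29,0,0,0,0],[-3,-29,0,0,0,0]]'; python3 -m crank '[[-3,-29,0,0,0,0],[-3,-29,0,0,0,0],[0,0,0,0,0,0]]';python3 -c "
from h import *
go([.538,.089,.114],80)"
```

```text
clock: 9.35
eef_pos: [0.5417, 0.1592, 0.1933]
orientation: [-0.002, 0.087, 0.996, -0.0]
ft_force: [-0.3, 0.1, -0.5]
finger_gap: 0.0279
clock: 9.65
eef_pos: [0.5346, 0.096, 0.1882]
orientation: [-0.005, 0.089, 0.996, -0.001]
ft_force: [-0.8, 1.0, -0.9]
finger_gap: 0.0279
grasp [0.5341 0.0959 0.1342] jawdeg 79.8 shift(now axes) [-5.3 -6.  20.1] rot [-0.003 -0.01  -0.003] t 9.65 gap 0.0279 f [-0.8  1.  -0.9] q6 -1.31
  shift in target axes [-5.1 -6.1 20.2]
```

```bash
python3 -m crank '[[-5,-6,18,0,-0.01,0],[0,0,0,0,0,0],[0,0,0,0,0,0]]'; python3 - <<'E'
from h import *
C=cam('wrist'); im=optics.snapshot('wrist'); save(im,'w10.png')
K=C[0]; M=optics.get_calibration('wrist')['mount']
h=cv2.cvtColor(im,cv2.COLOR_RGB2HSV)
m=((h[...,0]>=8)&(h[...,0]<=18)&(h[...,1]>110)&(h[...,2]>50)).astype(np.uint8)
for k in cv2.findContours(m,0,1)[0]:
    if cv2.contourArea(k)>200:
        e=cv2.fitEllipse(cv2.convexHull(k)); print(np.round(e[0],1),np.round(e[1],1),cv2.boundingRect(k), plane(C,e[0],.043).round(4))
        d=M[:3,:3]@np.linalg.solve(K,[*e[0],1]); o=M[:3,3]; print('  cap in tool', ((o+d*(.0405-o[2])/d[2])*1000).round(1))
go([.538,.089,.078],80)
E
```

```text
clock: 9.95
eef_pos: [0.5372, 0.0891, 0.1671]
orientation: [-0.002, 0.09, 0.996, -0.001]
ft_force: [-0.2, 0.3, -0.0]
finger_gap: 0.0278
[278.  300.6] [67.1 78.6] (245, 262, 67, 77) [0.5869 0.0788 0.043 ]
  cap in tool [ 2.8 -0.8 40.5]
[279.9 230.4] [74.4 75.1] (243, 193, 75, 68) [0.5337 0.0898 0.043 ]
  cap in tool [33.8 -0.  40.5]
grasp [0.5365 0.089  0.1128] jawdeg 79.7 shift(now axes) [-1.6  0.4 34.8] rot [-0.004 -0.005 -0.004] t 10.0 gap 0.0278 f [-0.6  0.4 -0.7] q6 -1.32
  shift in target axes [-1.5  0.3 34.8]
```

View pics/w10.png

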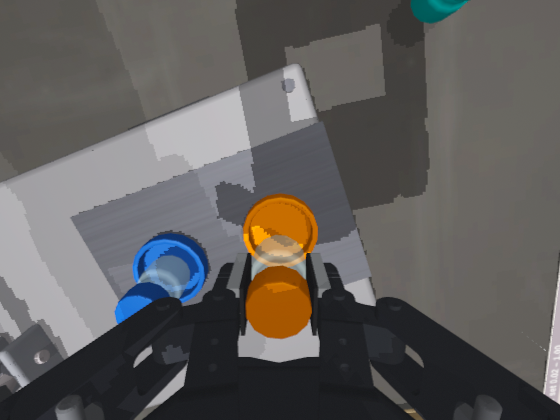

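The orange well is at (280,230), or (0.534, 0.089), and the held vial is over it at about (0.534, 0.088). I'll lower it.

```bash
python3 -m crank '[[0,0,17,0,0,0],[0,0,15,0,0,0],[0,0,0,0,0,0]]'; python3 -c "
from h import *
go([.537,.089,.0765],80)"
```

```text
clock: 10.3
eef_pos: [0.5375, 0.0911, 0.1353]
orientation: [-0.001, 0.088, 0.996, -0.001]
ft_force: [0.0, -0.6, -0.1]
finger_gap: 0.0275
grasp [0.5373 0.091  0.0813] jawdeg 79.9 shift(now axes) [-0.1 -2.   4.8] rot [-0.002 -0.002 -0.002] t 10.3 gap 0.0275 f [ 0.  -0.6 -0.1] q6 -1.32
  shift in target axes [-0.  -2.1  4.8]
```

```bash
python3 -m crank '[[0,-2,4,0,0,0],[0,0,3,0,0,0],[0,0,0,0,0,0]]'; python3 -c "
from h import *
go([.537,.089,.0765],80)"
```

```text
clock: 10.6
eef_pos: [0.5377, 0.0897, 0.1288]
orientation: [-0.001, 0.088, 0.996, -0.001]
ft_force: [-0.3, -0.7, -0.9]
finger_gap: 0.0276
grasp [0.5376 0.0896 0.0748] jawdeg 79.9 shift(now axes) [ 0.5 -0.8 -1.7] rot [-0.002 -0.001 -0.001] t 10.6 gap 0.0276 f [-0.3 -0.7 -0.9] q6 -1.33
  shift in target axes [ 0.5 -0.7 -1.7]
```

```bash
python3 -m crank '[[0,0,0,0,0,0],[0,0,0,0,0,0],[0,0,0,0,0,0]]' 0; python3 -m crank '[[0,0,-30,0,0,0],[0,0,-40,0,0,0],[0,0,-40,0,0,0],[0,0,0,0,0,0]]'; python3 - <<'E'
from h import *
C=cam('wrist'); im=optics.snapshot('wrist'); save(im,'w11.png')
print(np.array([proj(C,p) for p in([.549,.006,.043],[.549,.006,.089],[.534,.089,.043],[.534,.089,.089])]).round(1))
go([.579,-.127,.16],80)
E
```

```text
clock: 10.9
eef_pos: [0.5386, 0.0897, 0.1303]
orientation: [0.001, 0.088, 0.996, -0.001]
ft_force: [0.2, 0.1, -0.5]
finger_gap: 0.0427
clock: 11.3
eef_pos: [0.5379, 0.0898, 0.2434]
orientation: [-0.001, 0.088, 0.996, -0.001]
ft_force: [0.2, 0.0, 0.8]
finger_gap: 0.0423
[[194.2 231.4]
 [178.9 251.3]
 [277.7 201.4]
 [277.5 216.4]]
grasp [0.5363 0.0895 0.1864] jawdeg 79.9 shift(now axes) [ -80.1 -205.6   26.6] rot [-0.003 -0.006 -0.002] t 11.35 gap 0.0427 f [-0.4 -0.7  0.6] q6 -1.33
  shift in target axes [ -79.6 -205.8   26.4]
```

View pics/w11.png

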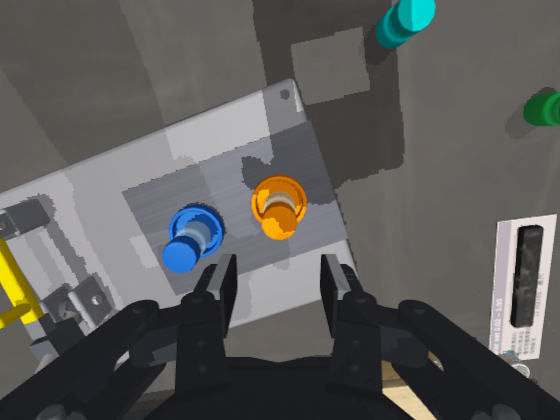

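Both vials stand inside their wells: the caps are at (180,252) and (279,223), as projected for a centred placement. Next is the catch; I'll raise, rotate the jaws to the reader's y (about 100°) and view it.

```bash
python3 -m crank '[[0,0,-40,0,0,-0.12],[0,0,-40,0,0,-0.12],[0,0,0,0,0,-0.11],[0,0,0,0,0,0]]'; python3 -c "
from h import *
go([.53,-.12,.25],100)"
```

```text
clock: 11.75
eef_pos: [0.5352, 0.0896, 0.318]
orientation: [-0.007, -0.093, 0.996, -0.001]
ft_force: [0.2, -1.1, -0.3]
finger_gap: 0.0426
grasp [0.5344 0.0894 0.264 ] jawdeg 100.7 shift(now axes) [  42.9 -205.    14.6] rot [ 0.    -0.015  0.012] t 11.75 gap 0.0426 f [ 0.2 -1.1 -0.3] q6 -1.69
  shift in target axes [  40.7 -205.5   14. ]
```

```bash
python3 -m crank '[[6,-30,0,0,-0.01,0],[6,-30,0,0,0,0],[6,-30,0,0,0,0],[6,-30,0,0,0,0],[6,-30,0,0,0,0]]'; python3 -m crank '[[6,-28,0,0,0,0],[6,-25,0,0,0,0],[0,0,0,0,0,0],[0,0,0,0,0,0]]'; python3 - <<'E'
from h import *
C=cam('wrist'); im=optics.snapshot('wrist'); save(im,'w12.png')
np.savez('w12.npz',*C)
for c in('yellow','red'): 
  for b in blobs(im,c,amin=60): print(c,b)
im=optics.snapshot('top'); save(im,'top2.png'); save(im,'top2c.png',(225,110,355,230),5)
go([.53,-.12,.25],100)
E
```

```text
clock: 12.25
eef_pos: [0.5306, -0.0647, 0.3094]
orientation: [-0.008, -0.09, 0.996, 0.002]
ft_force: [0.4, -0.0, 1.4]
finger_gap: 0.0427
clock: 12.65
eef_pos: [0.5252, -0.1237, 0.301]
orientation: [-0.014, -0.083, 0.996, 0.004]
ft_force: [1.1, -0.5, -0.2]
finger_gap: 0.0425
yellow ([88.8, 107.9], [0, 0, 111, 178, 3030])
yellow ([253.9, 220.8], [244, 176, 19, 92, 1390])
grasp [ 0.5238 -0.1227  0.2473] jawdeg 99.6 shift(now axes) [-6.5  1.7 -2.8] rot [ 0.01  -0.027 -0.007] t 12.75 gap 0.0423 f [-0.1  0.2  0.6] q6 -2.07
  shift in target axes [-6.6  1.6 -2.7]
```

View pics/w12.png

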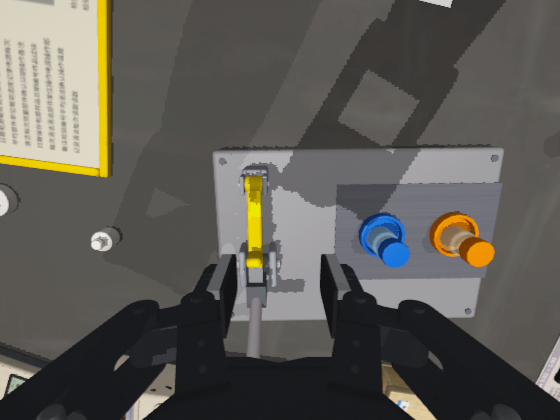

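View pics/top2c.png

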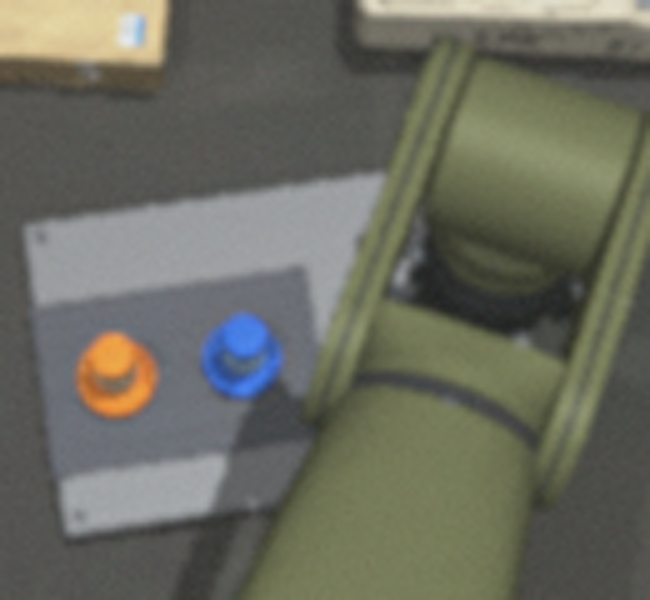

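```bash
python3 - <<'E'
from h import *
im=cv2.cvtColor(cv2.imread('pics/w12.png'),cv2.COLOR_BGR2RGB); save(im,'w12c.png',(205,145,345,320),3.4)
E
```

```text
(no output)
```

View pics/w12c.png

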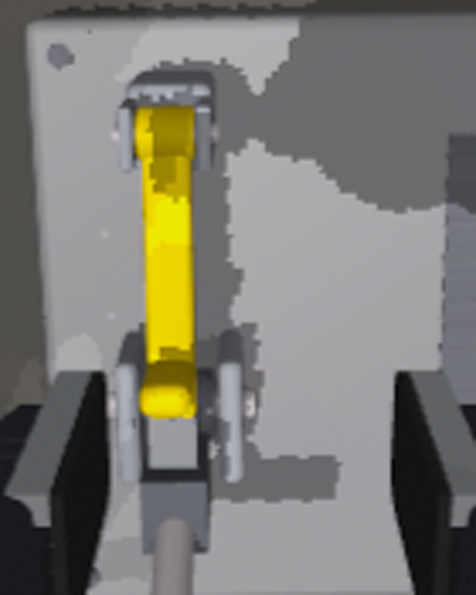

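```bash
python3 - <<'E'
from h import *
d=np.load('w12.npz'); C=(d['arr_0'],d['arr_1'],d['arr_2'])
hg=plane(C,(253.5,183.8),.08); tb=plane(C,(254.4,261.8),.111)
print(hg.round(4),tb.round(4), 'yaw',np.arctan2(*(tb-hg)[[1,0]]), np.linalg.norm((tb-hg)[:2]))
wb=plane(C,(382,237),.043); wo=plane(C,(456,236),.043); print(wb,wo,np.arctan2(-(wo-wb)[0],(wo-wb)[1]))
# corners of reader top z=.03
for uv in((218,152),(500,150),(475,317)): print(plane(C,uv,.03).round(3))
print('rod', plane(C,(256,300),.08).round(3))
E
```

```text
[ 0.5074 -0.1491  0.08  ] [ 0.5744 -0.1364  0.111 ] yaw 0.1866340681811048 0.0682443824555069
[0.55153097 0.00461268 0.043     ] [0.5365529 0.0891953 0.043    ] 0.17526520691389505
[ 0.488 -0.195  0.03 ]
[0.434 0.115 0.03 ]
[0.643 0.158 0.03 ]
rod [ 0.633 -0.128  0.08 ]
```

```bash
python3 -c "
from h import *
go([.575,-.137,.15],100)"; python3 -m crank '[[-25,-5,30,0.01,-0.027,0],[-24,-3,33,0,0,0],[0,0,33,0,0,0],[0,0,0,0,0,0],[0,0,0,0,0,0]]'; python3 - <<'E'
from h import *
C=cam('wrist'); im=optics.snapshot('wrist'); save(im,'w13.png'); 
go([.575,-.137,.105],100.1)
print(proj(C,[.575,-.137,.115]))
E
```

```text
grasp [ 0.5238 -0.1227  0.2473] jawdeg 99.6 shift(now axes) [-50.7 -23.6  95.8] rot [ 0.01  -0.027 -0.007] t 12.75 gap 0.0423 f [-0.1  0.2  0.6] q6 -2.07
  shift in target axes [-47.9 -22.9  97.3]
clock: 13.25
eef_pos: [0.5777, -0.1176, 0.2044]
orientation: [0.003, -0.086, 0.996, -0.001]
ft_force: [-0.4, 0.8, -0.2]
finger_gap: 0.0427
grasp [ 0.5776 -0.1176  0.1501] jawdeg 99.8 shift(now axes) [  6.1 -18.6  45.1] rot [-0.002  0.005 -0.005] t 13.3 gap 0.0427 f [-0.2 -0.4 -1.3] q6 -2.03
  shift in target axes [  6.  -18.7  45.1]
[246.25268853 246.0890139 ]
```

View pics/w13.png

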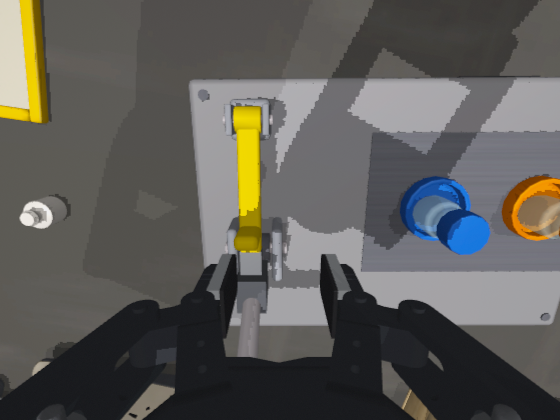

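```bash
python3 -m crank '[[7,-18,0,0,0.005,0],[0,0,20,0,0,0],[0,0,0,0,0,0]]'; python3 - <<'E'
from h import *
C=cam('wrist'); im=optics.snapshot('wrist'); save(im,'w14.png'); 
go([.573,-.136,.105],100.1)
print(proj(C,[.573,-.136,.115]))
E
```

```text
clock: 13.6
eef_pos: [0.5755, -0.1366, 0.1907]
orientation: [0.005, -0.086, 0.996, -0.003]
ft_force: [-0.4, 0.8, -0.6]
finger_gap: 0.0428
grasp [ 0.5776 -0.1374  0.1392] jawdeg 99.9 shift(now axes) [ 4.8  2.4 34.2] rot [-0.008  0.013 -0.003] t 13.65 gap 0.0428 f [ 1.  -0.   1.3] q6 -2.07
  shift in target axes [ 4.3  2.1 34.2]
[281.61701252 262.61159634]
```

View pics/w14.png

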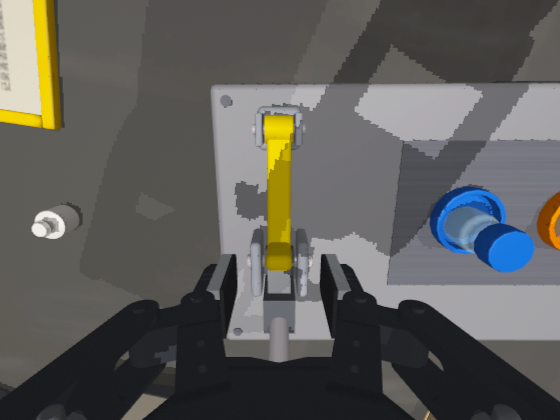

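```bash
python3 -m crank '[[5,2,15,0,0.012,0],[0,0,17,0,0,0],[0,0,0,0,0,0]]'; python3 - <<'E'
from h import *
C=cam('wrist'); im=optics.snapshot('wrist'); save(im,'w15.png',(160,150,400,420),2.2); 
go([.571,-.137,.105],100.1)
E
```

```text
clock: 13.95
eef_pos: [0.5735, -0.1362, 0.1652]
orientation: [0.004, -0.087, 0.996, -0.006]
ft_force: [-0.9, -0.8, -0.7]
finger_gap: 0.0427
grasp [ 0.5747 -0.137   0.1125] jawdeg 99.9 shift(now axes) [3.7 0.8 7.4] rot [-0.013  0.008 -0.003] t 14.0 gap 0.0424 f [ 0.1  0.1 -0.3] q6 -2.06
  shift in target axes [3.6 0.7 7.5]
```

View pics/w15.png

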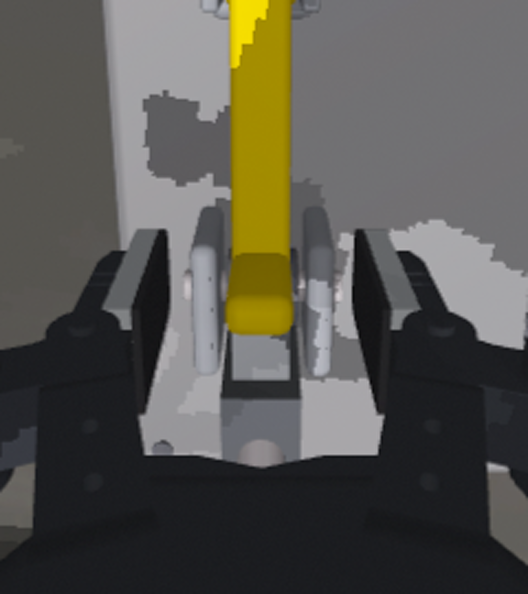

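```bash
python3 -m crank '[[3,0,7,-0.01,0.008,0],[0,0,0,0,0,0]]'; python3 -m crank '[[0,0,0,0,0,0],[0,0,0,0,0,0],[0,0,0,0,0,0],[0,0,0,0,0,0]]' 1 20; python3 - <<'E'
from h import *
C=cam('wrist'); im=optics.snapshot('wrist'); save(im,'w16.png',(160,150,400,420),2.2); 
go([.571,-.137,.105],100.1)
E
```

```text
clock: 14.2
eef_pos: [0.5716, -0.1369, 0.1606]
orientation: [0.001, -0.087, 0.996, -0.002]
ft_force: [0.6, 0.2, -0.0]
finger_gap: 0.0428
clock: 14.6
eef_pos: [0.572, -0.1373, 0.1616]
orientation: [0.002, -0.087, 0.996, -0.002]
ft_force: [0.7, -0.3, -1.6]
finger_gap: 0.0136
grasp [ 0.5721 -0.1374  0.1076] jawdeg 99.9 shift(now axes) [1.  0.6 2.5] rot [-0.004  0.003 -0.003] t 14.65 gap 0.0134 f [-0.3 -0.  -1. ] q6 -2.07
  shift in target axes [1.  0.6 2.6]
```

View pics/w16.png

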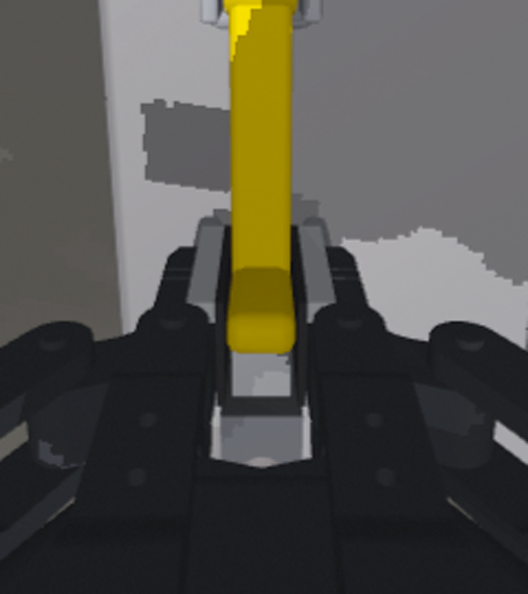

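```bash
cat >> h.py <<'E'
def arc(H=(.507,-.149,.08),yaw=.176):
    st=manip.read_state(); q=st['orientation']; Rt=R.from_quat([q[1],q[2],q[3],q[0]]).as_matrix(); g=st['eef_pos']+Rt[:,2]*.054
    d=g-np.array(H); u=d[0]*np.cos(yaw)+d[1]*np.sin(yaw); v=-d[0]*np.sin(yaw)+d[1]*np.cos(yaw)
    print('u,v,h',np.round([u*1e3,v*1e3,d[2]*1e3],1),'r',round(np.hypot(u,d[2])*1e3,1),'phi',round(np.arctan2(d[2],u),3),'f',st['ft_force'].round(1),'gap',round(st['finger_gap'],4),'tilt',Rt[:,2].round(3),'t',round(st['clock'],2))
E
python3 -c "
from h import *
arc()"; python3 -m crank '[[7,0,-13,0,0,0],[9,0,-11,0,0,0],[0,0,0,0,0,0]]';python3 -c "
from h import *
arc()"
```

```text
u,v,h [66.2 -0.  27.6] r 71.7 phi 0.395 f [-0.3 -0.  -1. ] gap 0.0134 tilt [ 0.003 -0.004 -1.   ] t 14.65
clock: 14.95
eef_pos: [0.5555, -0.1402, 0.1856]
orientation: [0.002, -0.087, 0.996, -0.002]
ft_force: [-1.0, -0.9, -0.2]
finger_gap: 0.0136
u,v,h [49.5 -0.1 51.6] r 71.5 phi 0.806 f [-1.  -0.9 -0.2] gap 0.0136 tilt [ 0.004 -0.004 -1.   ] t 14.95
```

Tracking the arc well, with low force.

```bash
python3 -m crank '[[11,0,-9,0,0,0],[13,0,-6,0,0,0],[14,0,-4,0,0,0],[0,0,0,0,0,0]]';python3 -c "
from h import *
arc()"
```

```text
clock: 15.35
eef_pos: [0.5176, -0.1468, 0.2057]
orientation: [0.005, -0.086, 0.996, -0.003]
ft_force: [1.0, -1.4, -3.2]
finger_gap: 0.0137
u,v,h [11.3 -0.  71.7] r 72.6 phi 1.414 f [ 1.  -1.4 -3.2] gap 0.0137 tilt [ 0.01  -0.005 -1.   ] t 15.35
```

```bash
python3 -m crank '[[14,0,0,0,0,0],[14,0,3,0,0,0],[13,0,5,0,0,0],[0,0,0,0,0,0]]';python3 - <<'E'
from h import *
arc()
im=optics.snapshot('wrist'); save(im,'w17.png')
E
```

```text
clock: 15.75
eef_pos: [0.4794, -0.1535, 0.2013]
orientation: [0.011, -0.086, 0.996, -0.003]
ft_force: [1.8, -0.1, -5.4]
finger_gap: 0.0136
u,v,h [-26.8  -0.1  67.3] r 72.5 phi 1.95 f [ 1.8 -0.1 -5.4] gap 0.0136 tilt [ 0.021 -0.004 -1.   ] t 15.75
```

View pics/w17.png

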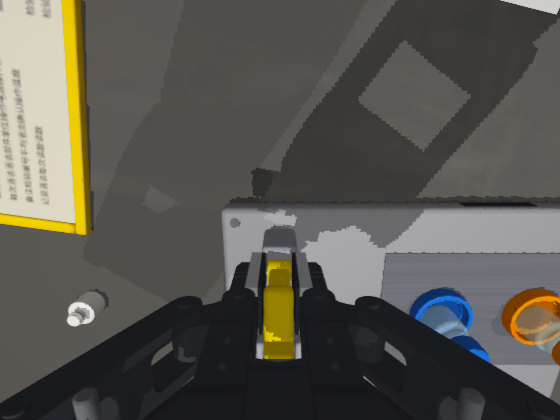

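```bash
python3 -m crank '[[14,0,10,0,0,0],[10,0,10,0,0,0],[6,0,9,0,0,0],[0,0,0,0,0,0]]';python3 - <<'E'
from h import *
arc()
E
```

```text
clock: 16.2
eef_pos: [0.452, -0.1586, 0.1771]
orientation: [0.011, -0.087, 0.996, -0.002]
ft_force: [3.8, 1.0, -3.1]
finger_gap: 0.0135
u,v,h [-54.7  -0.1  43.1] r 69.6 phi 2.475 f [ 3.8  1.  -3.1] gap 0.0135 tilt [ 0.022 -0.002 -1.   ] t 16.2
```

```bash
python3 -m crank '[[6,0,6,0,0.01,0],[3,0,4,0,0.01,0],[0,0,0,0,0,0]]';python3 - <<'E'
from h import *
arc()
E
python3 -m crank '[[0,0,0,0,0,0],[0,0,0,0,0,0]]' -0.2; python3 - <<'E'
from h import *
im=optics.snapshot('wrist'); save(im,'w18.png'); arc()
E
```

```text
clock: 16.5
eef_pos: [0.445, -0.1599, 0.1678]
orientation: [0.002, -0.087, 0.996, -0.003]
ft_force: [-0.8, 0.9, 3.3]
finger_gap: 0.0134
u,v,h [-62.7  -0.2  33.8] r 71.3 phi 2.648 f [-0.8  0.9  3.3] gap 0.0134 tilt [ 0.005 -0.005 -1.   ] t 16.5
clock: 16.7
eef_pos: [0.4447, -0.1601, 0.1672]
orientation: [0.001, -0.087, 0.996, -0.003]
ft_force: [-0.4, -0.1, 1.0]
finger_gap: 0.0417
u,v,h [-63.2  -0.2  33.2] r 71.4 phi 2.658 f [-0.3 -0.2 -0.5] gap 0.0493 tilt [ 0.003 -0.005 -1.   ] t 16.75
```

View pics/w18.png

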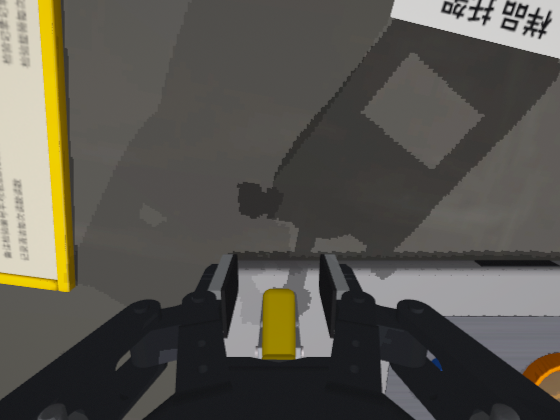

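The catch lies past 2.2 rad, released. I'll raise, travel high over the lever and look at the handle from behind.

```bash
python3 -m crank '[[0,0,-35,0,0,0],[0,0,-45,0,0,0],[0,0,-45,0,0,0],[0,0,-45,0,0,0],[0,0,0,0,0,0]]' -0.2;python3 - <<'E'
from h import *
im=optics.snapshot('top'); save(im,'top3.png',(225,100,365,240),4)
go([.7236,-.1105,.276],100.1)
E
```

```text
clock: 17.25
eef_pos: [0.4426, -0.1589, 0.3398]
orientation: [-0.003, -0.087, 0.996, -0.001]
ft_force: [0.7, 0.1, 0.1]
finger_gap: 0.051
grasp [ 0.4411 -0.1585  0.2823] jawdeg 100.0 shift(now axes) [-286.6   -1.6    3.2] rot [ 0.002 -0.011 -0.003] t 17.3 gap 0.0509 f [-0.1  0.4 -0.2] q6 -2.2
  shift in target axes [-286.6   -2.3    6.3]
```

View pics/top3.png

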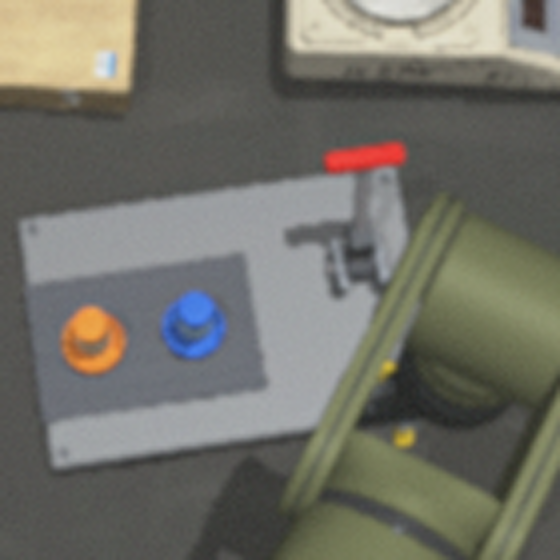

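```bash
python3 - <<'E'
from h import *
T=cam('top')
print('bar',plane(T,(316.2,139.5),.177),'ends',plane(T,(225+326/4,100+161/4),.177),plane(T,(225+405/4,100+154/4),.177))
print('scale',plane(T,(225+310/4,100+50/4),.06),plane(T,(225+310/4,100+80/4),.0))
E
python3 -m crank '[[-36,0,0,0,0,0],[-36,0,0,0,0,0],[-36,0,0,0,0,0],[-36,0,0,0,0,0],[-36,0,0,0,0,0]]'; python3 -m crank '[[-36,0,0,0,0,0],[-36,0,0,0,0,0],[0,0,0,0,0,0]]'; python3 - <<'E'
from h import *
C=cam('wrist'); im=optics.snapshot('wrist'); save(im,'w19.png')
for b in blobs(im,'red',amin=60): print(b,plane(C,b[0],.18).round(4))
arc(); go([.7236,-.1105,.276],100.1)
E
```

```text
bar [ 0.6543213  -0.12553327  0.177     ] ends [ 0.65124248 -0.095803    0.177     ] [ 0.65823123 -0.15635646  0.177     ]
scale [ 0.79130576 -0.09006847  0.06      ] [ 0.78849514 -0.0941413   0.        ]
clock: 17.8
eef_pos: [0.6193, -0.1269, 0.3251]
orientation: [-0.011, -0.085, 0.996, 0.001]
ft_force: [0.1, -0.3, 0.5]
finger_gap: 0.0514
clock: 18.1
eef_pos: [0.6938, -0.1128, 0.3127]
orientation: [-0.018, -0.085, 0.996, 0.003]
ft_force: [-0.5, -0.5, -0.8]
finger_gap: 0.0511
([271.6, 177.7], [227, 165, 90, 26, 2249]) [ 0.6528 -0.1234  0.18  ]
u,v,h [186.6   3.5 178.6] r 258.3 phi 0.763 f [-0.6 -0.1 -0.6] gap 0.0512 tilt [-0.037  0.004 -0.999] t 18.15
grasp [ 0.6902 -0.1129  0.2586] jawdeg 99.8 shift(now axes) [-32.7  -3.1 -18.7] rot [ 0.01  -0.036 -0.006] t 18.15 gap 0.0512 f [-0.6 -0.1 -0.6] q6 -1.98
  shift in target axes [-33.3  -3.5 -17.4]
```

View pics/w19.png

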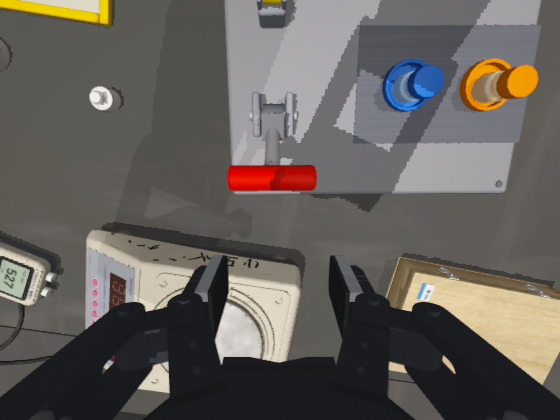

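In the wrist view the red bar is at (272,178), about u=149 mm. The fingers are behind it at u=187 mm, and the scale is farther back. I'll narrow the fingers, level the tool and descend behind the bar.

```bash
python3 -m crank '[[0,-3,10,0.01,-0.036,0],[0,0,0,0,0,0],[0,0,0,0,0,0]]' 0.4 60;python3 -c "
from h import *
arc();go([.689,-.1166,.174],100.1)"
```

```text
clock: 18.45
eef_pos: [0.6894, -0.1163, 0.2985]
orientation: [-0.003, -0.085, 0.996, 0.001]
ft_force: [-0.1, 0.0, -0.1]
finger_gap: 0.0258
u,v,h [185.    0.4 164.5] r 247.6 phi 0.727 f [-0.1  0.  -0.1] gap 0.0258 tilt [-0.007  0.001 -1.   ] t 18.45
grasp [ 0.6891 -0.1163  0.2445] jawdeg 99.8 shift(now axes) [-0.4 -0.4 70.5] rot [ 0.002 -0.007 -0.006] t 18.45 gap 0.0258 f [-0.1  0.  -0.1] q6 -1.98
  shift in target axes [ 0.1 -0.3 70.5]
```

```bash
python3 -m crank '[[0,0,25,0,-0.007,0],[0,0,25,0,0,0],[0,0,18,0,0,0],[0,0,0,0,0,0]]';python3 - <<'E'
from h import *
arc();go([.689,-.1166,.174],100.1)
C=cam('wrist'); im=optics.snapshot('wrist'); save(im,'w20.png')
E
```

```text
clock: 18.85
eef_pos: [0.6875, -0.1172, 0.2321]
orientation: [0.001, -0.084, 0.996, 0.0]
ft_force: [-0.8, -0.1, 0.6]
finger_gap: 0.0258
u,v,h [183.4  -0.3  98.1] r 208.0 phi 0.491 f [-0.8 -0.1  0.6] gap 0.0258 tilt [ 0.002  0.001 -1.   ] t 18.85
grasp [ 0.6876 -0.1172  0.1781] jawdeg 99.7 shift(now axes) [-1.4  0.3  4.1] rot [ 0.     0.002 -0.008] t 18.85 gap 0.0258 f [-0.8 -0.1  0.6] q6 -1.99
  shift in target axes [-1.4  0.3  4.1]
```

View pics/w20.png

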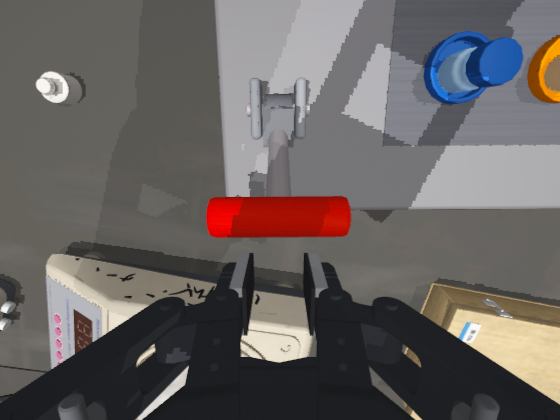

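```bash
python3 -m crank '[[8,0,4,0,0,0],[10,0,0,0,0,0],[12,0,0,0,0,0],[12,0,0,0,0,0],[12,0,0,0,0,0]]';python3 - <<'E'
from h import *
arc()
im=optics.snapshot('wrist'); save(im,'w21.png')
E
```

```text
clock: 19.4
eef_pos: [0.6372, -0.1273, 0.2395]
orientation: [0.013, -0.085, 0.996, -0.003]
ft_force: [4.0, 1.8, 3.2]
finger_gap: 0.0257
u,v,h [133.4  -1.8 105.5] r 170.1 phi 0.669 f [4.  1.8 3.2] gap 0.0257 tilt [ 0.027 -0.003 -1.   ] t 19.4
```

View pics/w21.png

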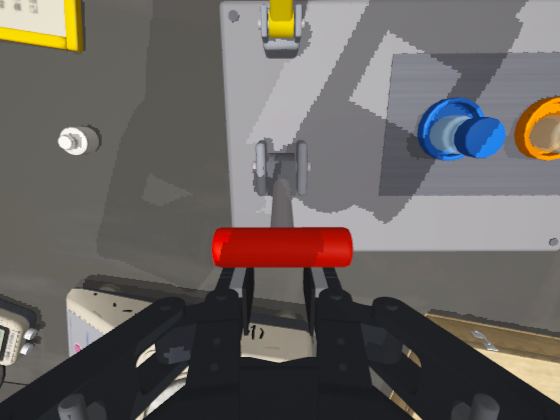

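The fingers bear on the bar at (282,247) and the lever is moving. The tool rode up a few mm, so I'll correct height and tilt and keep pulling.

```bash
python3 -m crank '[[8,2,10,0,0.025,0],[10,0,5,0,0.01,0],[12,0,3,0,0.01,0]]';python3 - <<'E'
from h import *
arc()
E
```

```text
clock: 19.75
eef_pos: [0.6066, -0.132, 0.2254]
orientation: [-0.006, -0.085, 0.996, -0.007]
ft_force: [5.4, 1.3, 3.5]
finger_gap: 0.0256
u,v,h [100.3  -1.4  91.4] r 135.7 phi 0.739 f [5.4 1.3 3.5] gap 0.0256 tilt [-0.011 -0.015 -1.   ] t 19.75
```

```bash
python3 -m crank '[[12,0,1,0,0.005,0],[13,0,2,0,0.005,0],[10,0,2,0,0.005,0],[0,0,0,0,0,0]]';python3 - <<'E'
from h import *
arc()
C=cam('wrist'); im=optics.snapshot('wrist'); save(im,'w22.png')
E
```

```text
clock: 20.15
eef_pos: [0.5689, -0.1384, 0.2162]
orientation: [-0.013, -0.084, 0.996, -0.008]
ft_force: [5.7, 0.5, 3.8]
finger_gap: 0.0258
u,v,h [61.3 -1.1 82.2] r 102.6 phi 0.93 f [5.7 0.5 3.8] gap 0.0258 tilt [-0.024 -0.017 -1.   ] t 20.15
```

View pics/w22.png

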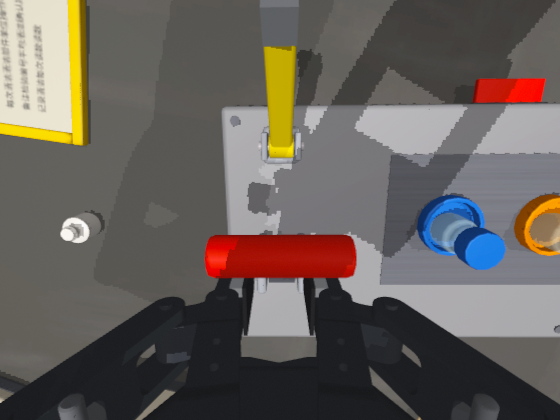

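```bash
cat >> h.py <<'E'
def bar(name):
    C=cam('wrist'); im=optics.snapshot('wrist'); save(im,name)
    b=max(blobs(im,'red',amin=300),key=lambda b:b[1][4] if b[0][1]>150 else 0)
    y=.176
    for z in(.165,.17,.175):
        p=plane(C,b[0],z)-np.array((.507,-.149,0)); u=p[0]*np.cos(y)+p[1]*np.sin(y); print('bar',b[0],'z',z,'u mm',round(u*1e3,1),'joint',round(.35-np.arcsin((u-.101)/.14),3), 'z pred',round(.045+.14*np.cos(np.arcsin((u-.101)/.14)),3))
E
python3 - <<'E'
from h import *
bar('w23.png'); arc()
E
python3 -m crank '[[5,0,-2,0,0.01,0],[0,0,0,0,0,0]]';python3 - <<'E'
from h import *
bar('w24.png'); arc()
E
```

```text
bar [279.9, 256.1] z 0.165 u mm 44.1 joint 0.768 z pred 0.173
bar [279.9, 256.1] z 0.17 u mm 42.0 joint 0.785 z pred 0.172
bar [279.9, 256.1] z 0.175 u mm 39.8 joint 0.802 z pred 0.171
u,v,h [62.3 -1.1 82.9] r 103.7 phi 0.926 f [ 7.2  1.4 -0.4] gap 0.0258 tilt [-0.022 -0.017 -1.   ] t 20.25
clock: 20.45
eef_pos: [0.5648, -0.1385, 0.2168]
orientation: [-0.015, -0.084, 0.996, -0.007]
ft_force: [6.0, 1.1, 4.4]
finger_gap: 0.0253
bar [278.5, 253.3] z 0.165 u mm 38.1 joint 0.816 z pred 0.17
bar [278.5, 253.3] z 0.17 u mm 36.0 joint 0.833 z pred 0.169
bar [278.5, 253.3] z 0.175 u mm 34.0 joint 0.849 z pred 0.168
u,v,h [57.2 -0.5 83. ] r 100.7 phi 0.968 f [6.1 0.9 1. ] gap 0.0254 tilt [-0.029 -0.017 -0.999] t 20.5
```

```bash
python3 -m crank '[[4,0,0,0,0,0],[3,0,0,0,0,0],[0,0,0,0,0,0]]';python3 - <<'E'
from h import *
bar('w25.png'); arc()
E
```

```text
clock: 20.8
eef_pos: [0.5612, -0.1391, 0.2157]
orientation: [-0.007, -0.084, 0.996, -0.007]
ft_force: [6.5, 1.2, 2.0]
finger_gap: 0.0259
bar [278.6, 253.4] z 0.165 u mm 34.8 joint 0.842 z pred 0.168
bar [278.6, 253.4] z 0.17 u mm 32.7 joint 0.86 z pred 0.167
bar [278.6, 253.4] z 0.175 u mm 30.5 joint 0.878 z pred 0.166
u,v,h [54.1 -0.5 81.7] r 98.0 phi 0.986 f [ 6.9  0.6 -1. ] gap 0.0259 tilt [-0.013 -0.016 -1.   ] t 20.85
```

```bash
python3 -m crank '[[4,0,0,0,0,0],[4,0,0,0,0,0]]';python3 - <<'E'
from h import *
bar('w26.png'); arc()
E
```

```text
clock: 21.05
eef_pos: [0.5589, -0.1394, 0.2159]
orientation: [0.005, -0.084, 0.996, -0.007]
ft_force: [25.2, 3.5, -9.3]
finger_gap: 0.0257
bar [278.4, 254.0] z 0.165 u mm 33.8 joint 0.851 z pred 0.168
bar [278.4, 254.0] z 0.17 u mm 31.5 joint 0.87 z pred 0.167
bar [278.4, 254.0] z 0.175 u mm 29.1 joint 0.889 z pred 0.165
u,v,h [53.3 -0.4 81.9] r 97.7 phi 0.994 f [24.3  3.2 -8.7] gap 0.0256 tilt [ 0.011 -0.014 -1.   ] t 21.1
```

The force rose to about 25 N, so the lever is at its stop. I'll settle with a light preload, then check the whole scene.

```bash
python3 -m crank '[[1,0,0,0,0,0],[2,0,0,0,0,0],[2,0,0,0,0,0]]';python3 - <<'E'
from h import *
bar('w27.png'); arc()
im=optics.snapshot('scene'); save(im,'sc9.png',(100,150,370,320),2.9); im=optics.snapshot('top'); save(im,'top9.png',(100,120,430,270),2.4); arc()
E
```

```text
clock: 21.4
eef_pos: [0.5585, -0.1393, 0.2161]
orientation: [0.015, -0.084, 0.996, -0.008]
ft_force: [14.0, 1.9, -3.1]
finger_gap: 0.0258
bar [278.3, 253.9] z 0.165 u mm 34.3 joint 0.846 z pred 0.168
bar [278.3, 253.9] z 0.17 u mm 31.9 joint 0.866 z pred 0.167
bar [278.3, 253.9] z 0.175 u mm 29.4 joint 0.887 z pred 0.165
u,v,h [53.9 -0.5 82.1] r 98.2 phi 0.99 f [14.4  2.7 -2.6] gap 0.0257 tilt [ 0.031 -0.013 -0.999] t 21.45
u,v,h [53.9 -0.5 82.1] r 98.2 phi 0.99 f [13.6  3.2 -3.1] gap 0.0256 tilt [ 0.03  -0.013 -0.999] t 21.55
```

View pics/w27.png

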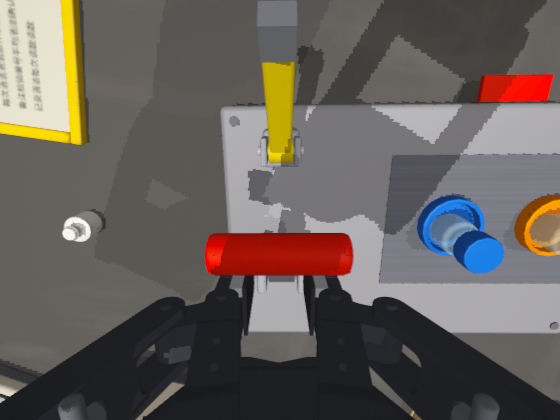

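View pics/sc9.png

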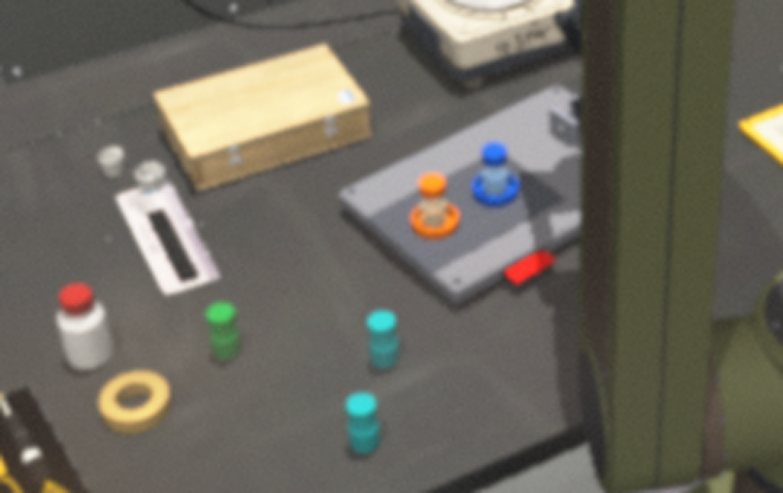

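View pics/top9.png

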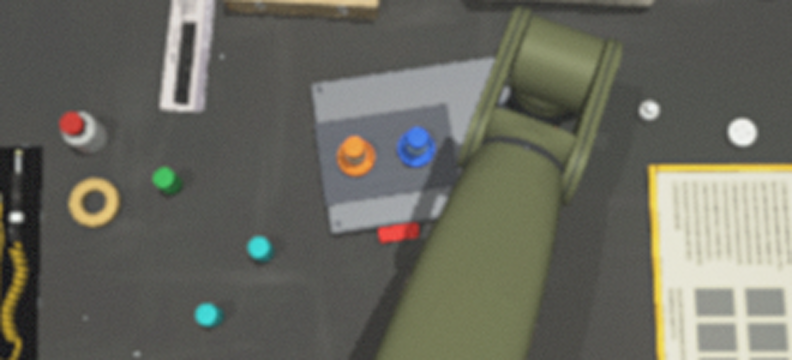

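All the views agree. Both vials are upright in their matching wells, the catch is folded toward the robot, and the bar is at its stop with a steady 14 N. A red shutter flap has come out at the reader's front, and the other objects have not moved. Handing in.

```bash
python3 -c "
from station import order,manip
print(order.finish_job()); print(manip.read_state()['clock'])"
```

```text
the job is handed in; nothing more can be done
None
the job is handed in; nothing more can be done
```

I stood the blue- and orange-capped vials in their matching wells. I then pinched the catch and flipped it over towards the robot to about 2.3 rad, hooked the open fingers behind the red T-bar, and pulled the lever to its stop. I handed the job in at about 21.5 s while still holding it there; no verdict was reported.

- **Vials and other objects:** In the last pictures both vials stand upright in the right wells. The bottle, tape, weight and disc look unmoved by eye; I did not measure their positions.
- **Catch and lever:** The catch is folded open. The lever reads about 0.85 rad, held steadily at about 14 N, after a brief rise to about 25 N as it met the stop.
- **Disagreement:** Camera estimates of the lever ran from 0.84 to 0.89 rad depending on the assumed handle height, against a stop of 0.85. The tool also rode up about 10 mm mid-pull, which I corrected.

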